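# Stop the pot mixer, wedge its sprung keeper open and take the pot out

### The arm

A 6-joint arm with a two-finger parallel gripper is mounted at the origin on a cart in front of the work surface, level with it; the furniture and walls round the work are solid. World frame = base frame: x ahead of the robot, y to its left, z up, the work surface at z = 0. Lengths are in mm, angles in rad, forces in N, time in s.
With the tool pointing down it reaches from about 350 to 875 mm from the base axis. Payload 4.2 kg.
Tool frame: the origin (TCP) lies midway between the tips of the shut fingers; the grasp point (between the pads) lies 19 mm behind it (arm.tcp_to_grasp is the distance from the TCP to the grasp point, in mm); z points along the fingers, y is the line along which they close (so a half turn about z gives the same grasp; the last joint's range is limited). The gripper opens to 85 mm and grips with 20 to 120 N. Pads are 22 mm wide; open, the fingers measure 114 mm over their backs; the gripper's body (76 mm by 85 mm) begins 54 mm behind the grasp point. The pads swing forward as they close: fully open they stand 13 mm farther back than shut.
Start: joints at [-0.927, 0.385, 0.008, 0, -1.194, -0.259], TCP at [234.622, -579.268, 231.312] pointing down, gripper open.
Joint ranges: [-3.14, 3.14], [-1.21, 2.06], [-1.07, 1.41], [-3.16, 2.05], [-2.99, -0.16], [-3.1, 3.1]. Speed limits (rad/s): [2.79, 2.79, 3.14, 3.14, 3.14, 3.14].

### API

Orientations are given as a unit quaternion [x, y, z, w].
In Python, from bench import arm, imaging, job, models gives the robot as it stands.
- The arm moves only by the tool arm_command, never from a script. Its argument "rows" is a list of rows, each an object with "grip": the opening, from 0 (shut) to 1 (fully open); "linear": the shift along the tool's x, y, z in mm, a list of three; "rot": the turn, a rotation vector about the tool's x, y, z in rad, a list of three. In form: [{"grip": grip, "linear": [tx, ty, tz], "rot": [rx, ry, rz]}, ...]. A call has 1 to 10 rows; each row is the pose to reach, as a shift and turn from the pose commanded when the call began, along the tool's axes at that moment; what a row does not reach only later rows make up. A row lasts 1/8 s, in which the tool goes at most 62.5 mm and 10.7 degrees, less where a joint would pass 70% of its speed; a pose out of reach is approached as far as the arm can. A call with a gripper value outside its range is refused whole. The fingers move at their own pace and stop on an object; the grip force is fixed at half the most. Time passes only in rows, so rows that repeat a pose let the fingers close. It gives the time, the measured TCP pose, the force, the opening and the grip force at its end, in the units of the state.
- arm.read_state(): the state, without advancing time (a new reading comes with each control period).
- imaging.get_image(name): name is "scene" or "side" or "wrist"; returns a dict with "frame" (400x640x3 uint8, red, green, blue), "fx", "fy", "cx", "cy" (pixels), "extrinsics" (4x4, takes a point from world to camera coordinates); the wrist camera has in their place "T_tool_cam" (4x4, takes a point from camera to tool coordinates, whose origin is the TCP and whose axes are the flange's). Camera axes: x right, y down, z forward; pixel columns grow to the right and rows downward; lengths in mm; the calibration is good to about 2 mm. A picture is of the moment at which its call begins: read the wrist's pose just before it. There is no depth.
- job.job_done(): hands the job in; it is judged then, once.
Trained networks look in a picture, given as the dict that the camera call returned (one of the last four; its "shot" number tells which), for a name from the list of things; names that differ only in an ending like _2 or _b are one class to them, and where a whole thing is asked for, a point or a joint stands for the part that bears it (a point fixed in the world has none). Each returns a list of dicts, best first, with "score" (0 to 1); they miss things now and then, are a little off and sometimes report something else, mostly with a low value. They report only what shows in the picture. A call takes as long as a camera call.
- models.spot_in(picture, query): "rect" ([left, top, right, bottom] in pixels, round what is visible of it).
- models.tip_of(picture, query): "pixel" ([column, row] in pixels: a listed point, or the origin of a listed thing).
The state is a dict: "clock": time; "joints": joint angles; "joint_vel": joint speeds; "joint_efforts": joint torques, N m; "position": TCP position; "ee_rot": TCP orientation; "contact_force": force on the tool from outside, world axes, zero at the start; "wrist_torque": the same for the moment, N m; "gripper_width": finger opening in mm; "grasp_force": force on a finger pad.
Only numpy, scipy, OpenCV 4.12 (cv2) and the standard library are available. Lean on these libraries where they do the work, as an engineer would, in place of code of your own. Each camera call takes 0.05 s, during which the arm holds its last target. There are 200 camera calls.

### The job

Switch the mixer off by setting its toggle upright to the centre position. Then push the orange wedge fully home into the slot between the mixer's fixed wall and the sprung keeper, so that the wedge alone holds the keeper clear of the lid; draw the red-lidded pot out of the leaning cup and set it down gently, upright, in the middle of the blue mat. Leave the wedge in its place, the switch off and the other things on the bench where they stand.

Things in the scene. Friction and masses are not known exactly. Their poses are not given: they have to be found in the camera images.
- mixer: Pot mixer, fixed. Origin on the bench; x points from its open front to its rear, y to its left, z up. Base plate 12 mm thick, x = -60 to 100, y = -105 to 90 mm. White motor housing x = 62 to 98, y = -103 to 23, top z = 136 mm. A white cup leans 35 deg from vertical to the front (axis (-0.574, 0, 0.819) in this frame) and holds the pot. The slot for the wedge runs along x, left of the cup.
- keeper (a joint): Sideways slide of the keeper, m: 0 shut, positive to the mixer's +y, up to 0.022. A spring shuts it at once if nothing holds it (2 N at 0, 5 N at 0.016). Its red hook bar bars the pot's lid, which is free from 0.009. The entered wedge opens it to 0.016. Its steel carriage stands on the base: x = -39 to -5, top z = 42 mm, front end rounded, slot face y = 52 mm when shut.
- keeper_tip (a point): Free end of the keeper's red hook bar (18 mm wide, 6 mm thick) over the lid; moves with the keeper. The bar runs along the mixer's y from here to a post 45 mm farther left, whose top is 115 mm above the bench.
- toggle (a joint): Forward-off-reverse toggle on the grey pod right of the cup, rad: 0 upright = off, positive leans to the mixer's +x (forward), negative to -x (reverse), range -0.45 to 0.45. It starts on forward. Its pivot is stiff: it stays where it is left (about 1 N at its tip moves it). Off is within 5 deg of upright.
- toggle_pivot (a point): Pivot of the toggle, on top of its pod (pod 60 x 44 mm, top 58 mm above the bench). The lever is 56 mm long from here: steel rod 10 mm across, its upper 22 mm a black knob 14 mm across.
- cup_floor (a point): Centre of the cup's inner floor, on the cup's axis; the pot's base stands on it. Cup 56 mm across outside, 48 mm inside, its rim 30 mm along the axis from this point.
- wedge_mid (a point): Centre of the orange wedge, 150 long (x) x 28 wide (y) x 40 mm high (z), 0.1 kg, lying as it is to be slid in; 20 mm above its underside. x points to the thin tip. The side y = -14 is straight all along (goes along the fixed wall); the side y = +14 is parallel from the blunt, ribbed end x = -75 to x = 14, then tapers to the 5 mm thick tip at x = 75. Pushing it in takes about 10 N.
- wedge_seat (a point): Slot floor (on the base plate, 12 mm above the bench) at the face of the fixed aluminium wall, beside the middle of the keeper's carriage; axes as the mixer's. Wall: 24 mm ahead to 30 mm behind this point in x, top z = 38 mm, front end rounded; slot open at both ends. Pushed home, the wedge's centre is 0 (-12 to 18) mm in x, 14 mm in y and 20 mm in z from here, its x along the mixer's.
- pot_mid (a point): Specimen pot with red lid, 65 mm tall; this point is on its axis half-way up (32.5 mm above its base), its z axis points to the lid. Body 44 mm across, lid 49 mm across and 15 mm tall (50 to 65 mm above the base). About 75 g. It starts in the cup.
- mat_top (a point): Centre of the top of the blue mat, 100 x 100 x 5 mm, fixed on the bench.
- yellow_pot: Bystander: specimen pot with yellow lid, 49 mm across, 65 mm tall; origin under its centre.
- white_pot: Bystander: specimen pot with white lid, 49 mm across, 65 mm tall; origin under its centre.
- mouse: Bystander: black computer mouse, 112 x 57 x 39 mm; origin under its centre.
- timer: Bystander: white bench timer, 32 x 66 x 67 mm; origin under its centre.
- dropper: Bystander: brown dropper bottle, 28 mm across, 100 mm tall; origin under its centre.

How it is judged:
By the outcome, as a careful person would: the job done as asked, in the order asked, and still so for the second after the job is handed in, with the robot touching nothing.
It also fails if it takes over 69 s, if anything falls off the work surface, if the arm or the gripper's body presses on something with over 40 N, if the wrist force passes 120 N, or if a joint passes its speed limit or range.

## Working session

There is one attempt and no reset: what is moved stays moved. The work goes in short steps, Python scripts to look and compute and a tool call to move; the robot and the scene stay as the last step left them, time stands still between calls to the robot, and variables do not carry over. Pictures are saved under pics/ and viewed, at most 10 in all, crops included, and the job is handed in when it is done.

Besides the shell and the picture viewer there is one more tool, called as name(argument=value, ...) on one line, values as JSON. arm_command: Moves the arm, as the interface text tells. Its arguments: {"type":"object","properties":{"rows":{"type":"array"}},"required":["rows"]}

```bash
mkdir -p pics; ls; cat > h.py <<'E'
import numpy as np, cv2
from scipy.spatial.transform import Rotation as R
from bench import arm, imaging, job, models
def ray(p,px,st=None):
    K=np.array([[p['fx'],0,p['cx']],[0,p['fy'],p['cy']],[0,0,1.]])
    d=np.linalg.solve(K,[px[0],px[1],1.])
    if 'extrinsics' in p: T=np.linalg.inv(np.array(p['extrinsics']))
    else:
        W=np.eye(4);W[:3,:3]=R.from_quat(st['ee_rot']).as_matrix();W[:3,3]=st['position'];T=W@np.array(p['T_tool_cam'])
    d=T[:3,:3]@d; return T[:3,3],d/np.linalg.norm(d)
def onz(r,z): o,d=r; return o+d*(z-o[2])/d[2]
def tri(rs):
    A=np.zeros((3,3));b=np.zeros(3)
    for o,d in rs: M=np.eye(3)-np.outer(d,d);A+=M;b+=M@o
    x=np.linalg.solve(A,b); return x,[float(np.linalg.norm((np.eye(3)-np.outer(d,d))@(x-o))) for o,d in rs]
def save(p,n,crop=None,s=1):
    f=p['frame'][:,:,::-1]
    if crop: f=f[crop[1]:crop[3],crop[0]:crop[2]]
    cv2.imwrite('pics/'+n,cv2.resize(f,None,fx=s,fy=s))
E
cat > m1.py <<'E'
from h import *
np.set_printoptions(precision=1,suppress=True)
s=arm.read_state();print({k:np.round(v,3) for k,v in s.items()})
P={n:imaging.get_image(n) for n in('scene','side')}
for n in P: save(P[n],n+'1.png')
for q in ['mixer','keeper_tip','toggle_pivot','cup_floor','wedge_mid','wedge_seat','pot_mid','mat_top','yellow_pot','white_pot','mouse','timer','dropper']:
    o=[];rs=[]
    for n in P:
        t=models.tip_of(P[n],q)
        if t: o.append((n,np.round(t[0]['pixel'],1),round(t[0]['score'],2)));rs.append(ray(P[n],t[0]['pixel']))
    print(q,o, tri(rs) if len(rs)>1 else (onz(rs[0],0) if rs else ''))
E
python3 m1.py
```

```text
pics
{'clock': np.float64(0.0), 'joints': array([-0.9,  0.4,  0. , -0. , -1.2, -0.3]), 'joint_vel': array([ 0., -0.,  0., -0.,  0.,  0.]), 'joint_efforts': array([  0. , -39.2,  18.8,   4.2,  -0. ,   0. ]), 'position': array([ 234.4, -578.7,  230.2]), 'ee_rot': array([-0.2,  1. ,  0. , -0. ]), 'contact_force': array([-0.2,  0.3, -0.3]), 'wrist_torque': array([ 0., -0., -0.]), 'grasp_force': np.float64(0.0), 'gripper_width': np.float64(85.281)}
mixer [('scene', array([286.6, 202.7]), 0.89), ('side', array([346.8, 212.9]), 0.61)] (array([ 603.9, -196.9,    1.2]), [1.481852890713601, 1.4818528907135302])
keeper_tip [('scene', array([286.1, 178. ]), 0.66), ('side', array([334.5, 176.1]), 0.45)] (array([ 582.3, -172.5,  108.4]), [3.9164872010360825, 3.916487201036029])
toggle_pivot [('scene', array([317.8, 167.5]), 0.56), ('side', array([353.1, 211.6]), 0.77)] (array([ 567.9, -277. ,   63. ]), [1.966869371267338, 1.9668693712674847])
cup_floor [('scene', array([283.5, 178.9]), 0.86), ('side', array([357.3, 195.6]), 0.88)] (array([ 620.7, -214.2,   57.3]), [1.2495540961913296, 1.2495540961
[... 505 characters left out ...]
y([ 422.7, -312.9,    9.7]), [6.105848485362152, 6.105848485362239])
yellow_pot [('scene', array([438.6, 200.1]), 0.61), ('side', array([346.3, 177.8]), 0.66)] (array([ 402.2, -294.7,  155.6]), [126.58411946454878, 126.58411946454885])
white_pot [('scene', array([392.8, 263.8]), 0.8)] [ 331.8 -152.4    0. ]
mouse [('scene', array([426.4, 233.7]), 0.59), ('side', array([243.8, 264.2]), 0.7)] (array([ 293.7, -256.8,    1. ]), [0.9855772058274977, 0.9855772058275464])
timer [('scene', array([438. , 197.6]), 0.77), ('side', array([265.9, 290.1]), 0.86)] (array([ 301.9, -364.8,    7.7]), [0.3162276372574513, 0.31622763725756337])
dropper [('side', array([325.7, 182.7]), 0.71)] [630.  -34.9   0. ]
```

```bash
cd pics; python3 -c "
import cv2
a=cv2.imread('scene1.png')[100:320,180:500];b=cv2.imread('side1.png')[100:320,180:500]
cv2.imwrite('c1.png',cv2.resize(a,None,fx=2.5,fy=2.5,interpolation=2));cv2.imwrite('c2.png',cv2.resize(b,None,fx=2.5,fy=2.5,interpolation=2))"
```

```text
(no output)
```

View pics/c1.png

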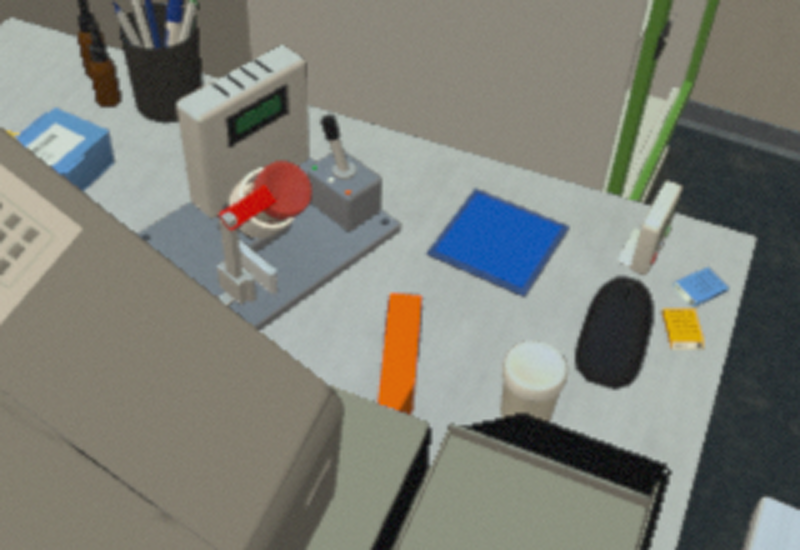

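View pics/c2.png

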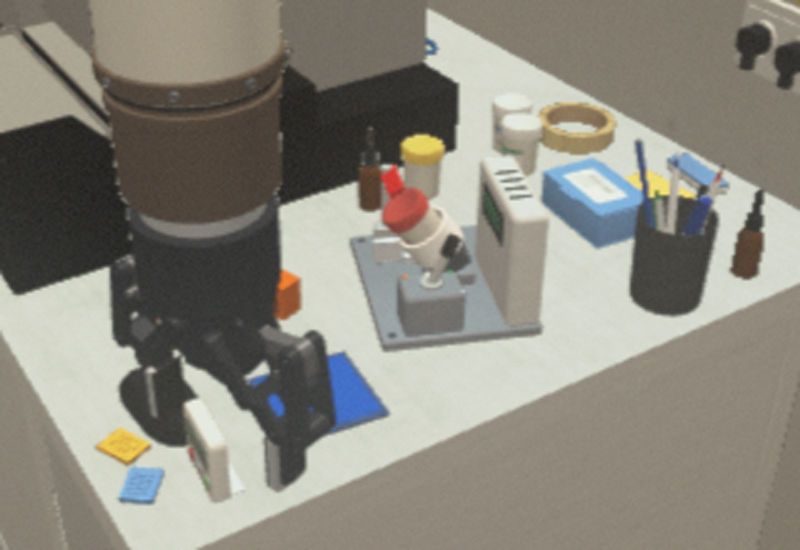

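The pictures show the mixer at the centre, with its toggle leaning toward the housing. The wedge lies in front of the slot, at scene (340,240). The mat is at (380,197), and the arm hides part of the side view. Next I'll take wrist views from above.

```bash
cat >> h.py <<'E'
np.set_printoptions(precision=3,suppress=True)
def rel(pos,Rt,st=None):
    "tool shift and rotvec to reach world pos / rotation matrix"
    s=st or arm.read_state(); R0=R.from_quat(s['ee_rot'])
    return np.round(R0.inv().apply(np.array(pos)-s['position']),1), np.round((R0.inv()*R.from_matrix(Rt)).as_rotvec(),3)
def frame(z,y):
    z=np.array(z,float);z/=np.linalg.norm(z);y=np.array(y,float);y-=z*(y@z);y/=np.linalg.norm(y)
    return np.stack([np.cross(y,z),y,z],1)
E
python3 - <<'E'
from h import *
s=arm.read_state();M=R.from_quat(s['ee_rot']).as_matrix();print(M)
p=imaging.get_image('wrist');print(np.array(p['T_tool_cam']),p['fx'],p['cx'],p['cy'])
print(rel([480,-230,330],M),rel([400,-180,330],M))
E
```

```text
[[-0.927 -0.375 -0.   ]
 [-0.375  0.927  0.   ]
 [ 0.     0.    -1.   ]]
[[  -0.      -0.951   -0.311   79.77 ]
 [   1.      -0.      -0.       0.726]
 [   0.      -0.311    0.951 -141.725]
 [   0.       0.       0.       1.   ]] 275.9467432213855 323.1478867778624 199.73611502113792
(array([-358.5,  231.6,  -98.7]), array([-0., -0., -0.])) (array([-303.2,  308. ,  -98.7]), array([-0., -0., -0.]))
```

arm_command(rows=[{"grip":1,"linear":[-303,308,-99],"rot":[0,0,0]},{"grip":1,"linear":[-303,308,-99],"rot":[0,0,0]},{"grip":1,"linear":[-303,308,-99],"rot":[0,0,0]},{"grip":1,"linear":[-303,308,-99],"rot":[0,0,0]},{"grip":1,"linear":[-303,308,-99],"rot":[0,0,0]},{"grip":1,"linear":[-303,308,-99],"rot":[0,0,0]},{"grip":1,"linear":[-303,308,-99],"rot":[0,0,0]},{"grip":1,"linear":[-303,308,-99],"rot":[0,0,0]},{"grip":1,"linear":[-303,308,-99],"rot":[0,0,0]}])

```text
clock: 2.58
position: [399.8, -179.7, 330.3]
ee_rot: [-0.192, 0.981, 0.0, 0.0]
contact_force: [-0.1, 0.2, 0.7]
gripper_width: 85.6
grasp_force: 0.0
```

```bash
cat > m2.py <<'E'
from h import *
import pickle,sys,os
tag=sys.argv[1]
D=pickle.load(open('d.pkl','rb')) if os.path.exists('d.pkl') else {}
s=arm.read_state();p=imaging.get_image('wrist');P={'w'+tag:(p,s)}
for n in('scene','side'): P[n+tag]=(imaging.get_image(n),None)
for n,(q,_) in P.items(): save(q,n+'.png',s=1.25)
for q in ['mixer','keeper_tip','toggle_pivot','cup_floor','wedge_mid','wedge_seat','pot_mid','mat_top','yellow_pot','white_pot','mouse','timer','dropper']:
    for n,(pp,st) in P.items():
        t=models.tip_of(pp,q)
        if t and t[0]['score']>.35: D.setdefault(q,{})[n]=(t[0]['pixel'],t[0]['score'],ray(pp,t[0]['pixel'],st))
pickle.dump(D,open('d.pkl','wb'))
for q,v in D.items():
    ks=list(v); print(q,[(k,np.round(v[k][0]).astype(int).tolist(),round(v[k][1],2)) for k in ks])
    if len(ks)>1:
        x,e=tri([v[k][2] for k in ks]);print('    ',x,np.round(e,1))
    else: print('   z0',onz(v[ks[0]][2],0))
print(s['position'],s['clock'])
E
python3 m2.py a
```

```text
mixer [('wa', [299, 258], 0.75), ('scenea', [289, 203], 0.6), ('sidea', [347, 212], 0.92)]
     [ 597.601 -176.641    5.015] [26.5 16.1 17.8]
keeper_tip [('wa', [278, 279], 0.77), ('scenea', [286, 180], 0.95), ('sidea', [337, 173], 0.52)]
     [ 583.523 -175.259  109.882] [6.8 4.3 5.9]
toggle_pivot [('wa', [232, 237], 0.85), ('scenea', [319, 169], 0.78), ('sidea', [353, 214], 0.77)]
     [ 566.804 -276.23    57.87 ] [3.2 3.5 2.1]
cup_floor [('wa', [264, 268], 0.65), ('scenea', [283, 184], 0.8), ('sidea', [358, 198], 0.73)]
     [ 620.659 -208.545   43.943] [7.  2.1 8.5]
wedge_mid [('wa', [350, 191], 0.6), ('scenea', [339, 250], 0.83), ('sidea', [276, 210], 0.83)]
     [ 434.221 -118.708   21.461] [4.9 3.  2.2]
wedge_seat [('wa', [297, 258], 0.66), ('scenea', [279, 214], 0.59), ('sidea', [339, 200], 0.74)]
     [ 598.567 -153.832   11.525] [6.5 1.7 7.7]
pot_mid [('wa', [267, 273], 0.85), ('scenea', [290, 181], 0.88), ('sidea', [346, 189], 0.74)]
     [ 595.367 -198.607   77.198] [1.6 1.7 0.5]
mat_top [('wa', [245, 145], 0.66), ('scenea', [380, 192], 0.83), ('sidea', [309, 260], 0.64)]
     [ 427.257 -316.281    4.014] [6.3 5.1 3.2]
yellow_pot [('wa', [329, 318], 0.95), ('sidea', [346, 178], 0.75)]
     [695.37  -44.884   6.156] [3.7 3.7]
white_pot [('wa', [356, 132], 0.94), ('scenea', [390, 267], 0.96), ('sidea', [245, 235], 0.9)]
     [ 336.597 -145.518   -6.511] [1.8 2.3 1.2]
mouse [('scenea', [425, 233], 0.97), ('sidea', [244, 263], 0.92)]
     [ 295.486 -255.069    4.244] [2.2 2.2]
timer [('wa', [238, 55], 0.97), ('scenea', [437, 200], 0.88), ('sidea', [267, 292], 0.9)]
     [ 302.984 -361.659    0.215] [2.  0.5 1.9]
dropper [('wa', [344, 296], 0.67), ('sidea', [326, 182], 0.61)]
     [633.056 -38.393   7.761] [4.8 4.8]
[ 399.832 -179.687  330.34 ] 2.575
```

View pics/wa.png

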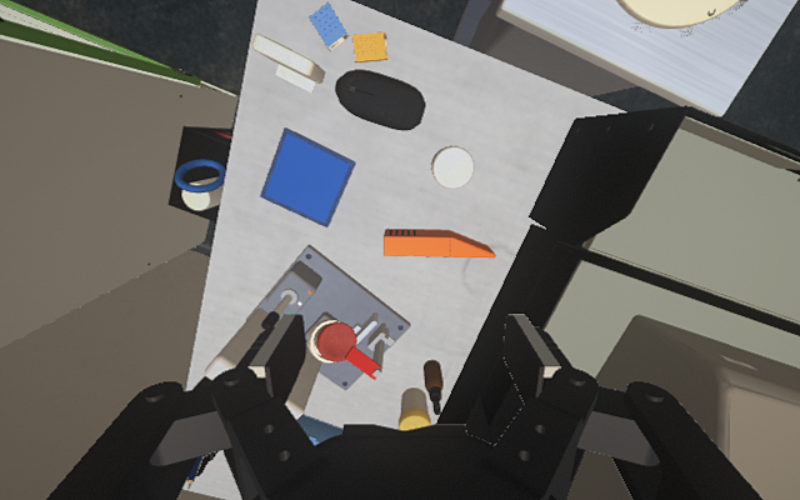

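Wrist view a shows the wedge at (440,243) with its tip to the right, the mat at (308,177), the mixer at about (330,330) and the white pot at (453,167). The wedge has to be turned about 125° before it can go in.

arm_command(rows=[{"grip":1,"linear":[-135,-66,20],"rot":[0,0,0]},{"grip":1,"linear":[-135,-66,20],"rot":[0,0,0]},{"grip":1,"linear":[-135,-66,20],"rot":[0,0,0]},{"grip":1,"linear":[-135,-66,20],"rot":[0,0,0]},{"grip":1,"linear":[-135,-66,20],"rot":[0,0,0]}])

```text
clock: 5.3
position: [549.3, -190.6, 310.3]
ee_rot: [-0.191, 0.982, 0.0, -0.0]
contact_force: [0.2, 0.2, -0.3]
gripper_width: 85.3
grasp_force: 0.0
```

```bash
python3 m2.py b
```

```text
mixer [('wa', [299, 258], 0.75), ('scenea', [289, 203], 0.6), ('sidea', [347, 212], 0.92), ('wb', [304, 186], 0.58), ('sceneb', [288, 204], 0.79), ('sideb', [349, 215], 0.86)]
     [ 601.121 -189.603    0.762] [40.   8.5  5.  14.7  5.9 13.5]
keeper_tip [('wa', [278, 279], 0.77), ('scenea', [286, 180], 0.95), ('sidea', [337, 173], 0.52), ('wb', [322, 201], 0.95), ('sceneb', [284, 175], 0.8), ('sideb', [334, 175], 0.58)]
     [ 583.14  -175.473  110.829] [6.8 5.1 5.4 4.1 8.2 6.2]
toggle_pivot [('wa', [232, 237], 0.85), ('scenea', [319, 169], 0.78), ('sidea', [353, 214], 0.77), ('wb', [266, 158], 0.92), ('sceneb', [318, 170], 0.96), ('sideb', [351, 214], 0.91)]
     [ 566.417 -274.654   57.348] [2.5 4.1 3.3 4.2 1.9 0.7]
cup_floor [('wa', [264, 268], 0.65), ('scenea', [283, 184], 0.8), ('sidea', [358, 198], 0.73), ('wb', [295, 201], 0.77), ('sceneb', [280, 182], 0.84), ('sideb', [361, 197], 0.93)]
     [ 623.18  -209.807   44.904] [ 9.9  4.5  5.7  6.5  3.  11.9]
wedge_mid [('wa', [350, 191], 0.6), ('scenea', [339, 250], 0.83), ('sidea', [276, 210], 0.83), ('wb', [400, 111], 0.77), ('scen
[... 1126 characters left out ...]
, [243, 231], 0.7)]
     [ 335.714 -143.349   -1.174] [2.6 2.  6.4 1.6 6.3]
mouse [('scenea', [425, 233], 0.97), ('sidea', [244, 263], 0.92), ('sceneb', [430, 235], 0.96), ('sideb', [242, 264], 0.95)]
     [ 291.499 -255.293    3.109] [6.3 2.  5.  3.2]
timer [('wa', [238, 55], 0.97), ('scenea', [437, 200], 0.88), ('sidea', [267, 292], 0.9), ('wb', [262, 161], 0.51), ('sceneb', [438, 198], 0.95), ('sideb', [268, 291], 0.58)]
     [ 348.902 -335.902   20.32 ] [ 49.3  48.1  53.4 234.5  49.1  51. ]
dropper [('wa', [344, 296], 0.67), ('sidea', [326, 182], 0.61), ('wb', [385, 237], 0.69), ('sideb', [329, 182], 0.49)]
     [635.6   -36.663   4.044] [4.8 5.3 2.1 3.6]
[ 549.29  -190.553  310.321] 5.3
```

View pics/wb.png

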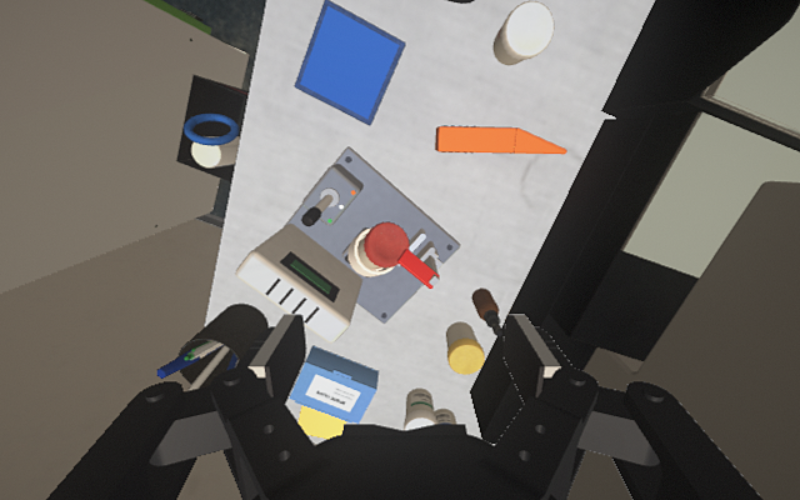

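Wrist view b shows the base-plate corners at about (348,148), (460,245) and (385,322). It also shows the wedge from (437,140) to (566,151), the mat and the pot lid at (387,245). I'll fit the mixer, wedge and mat poses from these outlines.

```bash
cat > fit.py <<'E'
from h import *
import cv2,pickle
from scipy.optimize import least_squares
D=pickle.load(open('d.pkl','rb'))
p=dict(fx=275.947,fy=275.947,cx=323.148,cy=199.736)
T=np.array([[0,-.951,-.311,79.77],[1,0,0,.726],[0,-.311,.951,-141.725],[0,0,0,1]]);p['T_tool_cam']=T
ims={'a':([399.832,-179.687,330.34],[-.192,.981,0,0]),'b':([549.29,-190.553,310.321],[-.191,.982,0,0])}
def ln(mask):
    c=max(cv2.findContours(mask,0,1)[0],key=cv2.contourArea);return c
for k,(pos,q) in ims.items():
    st=dict(position=pos,ee_rot=q); im=cv2.imread(f'pics/w{k}.png');hsv=cv2.cvtColor(im,cv2.COLOR_BGR2HSV)
    def xy(px,z): return onz(ray(p,((px[0]+.5)/1.25-.5,(px[1]+.5)/1.25-.5),st),z)[:2]
    o=cv2.inRange(hsv,(5,150,100),(18,255,255)); c=ln(o)
    poly=cv2.approxPolyDP(c,3,True)[:,0]; print(k,'wedge corners z40',[ (t.tolist(),xy(t,40)) for t in poly])
    b=cv2.inRange(hsv,(105,150,60),(120,255,255));c=ln(b)
    poly=cv2.approxPolyDP(c,6,True)[:,0];X=np.array([xy(t,5) for t in poly]);print('mat',X.tolist(),X.mean(0))
    g=cv2.cvtColor(im,cv2.COLOR_BGR2GRAY).astype(np.uint8)
    cs={'a':[(308,245),(410,323),(345,388)],'b':[(348,148),(460,245),(385,322)]}[k]
    cr=cv2.cornerSubPix(g,np.array(cs,np.float32)[:,None],(5,5),(-1,-1),(3,40,.01))[:,0];W=np.array([xy(t,12) for t in cr])
    L=np.array([(-60,-105),(-60,90),(100,90)])
    f=lambda v:(L@np.array([[np.cos(v[2]),np.sin(v[2])],[-np.sin(v[2]),np.cos(v[2])]])+v[:2]-W).ravel()
    r=least_squares(f,[600,-190,-.3]);print('mixer',cr.tolist(),r.x,np.degrees(r.x[2]),r.fun)
def loc(q,v=None):
    x,_=tri([D[q][k][2] for k in D[q]]);d=x[:2]-v[:2];c,s=np.cos(v[2]),np.sin(v[2]);return x,[c*d[0]+s*d[1],-s*d[0]+c*d[1],x[2]]
for q in ['keeper_tip','toggle_pivot','cup_floor','wedge_seat','pot_mid']: print(q,loc(q,r.x))
E
python3 fit.py
```

```text
a wedge corners z40 [([384, 236], array([ 448.889, -187.094])), ([384, 254], array([ 471.967, -178.183])), ([494, 256], array([419.636, -42.185])), ([486, 246], array([411.146, -58.191])), ([450, 232], array([ 411.637, -109.852])), ([416, 231], array([ 427.004, -151.161])), ([451, 234], array([ 413.594, -107.534])), ([450, 237], array([ 417.771, -107.055])), ([387, 236], array([ 447.419, -183.481])), ([387, 230], array([ 439.906, -186.405]))]
mat [[378.91124128273583, -349.5696380425757], [465.7897937904394, -355.27180334448656], [469.54246435799223, -268.83558702498954], [384.3290830693279, -263.4883184237856]] [ 424.643 -309.291]Traceback (most recent call last):
  File "fit.py", line 19, in <module>
    cr=cv2.cornerSubPix(g,np.array(cs,np.float32)[:,None],(5,5),(-1,-1),(3,40,.01))[:,0];W=np.array([xy(t,12) for t in cr])
       ~~~~~~~~~~~~~~~~^^^^^^^^^^^^^^^^^^^^^^^^^^^^^^^^^^^^^^^^^^^^^^^^^^^^^^^^^^^^
cv2.error: OpenCV(4.12.0) :-1: error: (-5:Bad argument) in function 'cornerSubPix'
> Overload resolution failed:
>  - Layout of the output array corners is incompatible with cv::Mat
>  - Expected Ptr<cv::UMat> for argument 'corners'
```

```bash
sed -i 's/np.array(cs,np.float32)\[:,None\]/np.array(cs,np.float32).reshape(-1,1,2).copy()/' fit.py; python3 fit.py
```

```text
a wedge corners z40 [([384, 236], array([ 448.889, -187.094])), ([384, 254], array([ 471.967, -178.183])), ([494, 256], array([419.636, -42.185])), ([486, 246], array([411.146, -58.191])), ([450, 232], array([ 411.637, -109.852])), ([416, 231], array([ 427.004, -151.161])), ([451, 234], array([ 413.594, -107.534])), ([450, 237], array([ 417.771, -107.055])), ([387, 236], array([ 447.419, -183.481])), ([387, 230], array([ 439.906, -186.405]))]
mat [[378.91124128273583, -349.5696380425757], [465.7897937904394, -355.27180334448656], [469.54246435799223, -268.83558702498954], [384.3290830693279, -263.4883184237856]] [ 424.643 -309.291]
mixer [[308.38507080078125, 243.6641845703125], [410.870849609375, 324.5205383300781], [345.2225341796875, 389.5680236816406]] [ 597.694 -201.856   -0.341] -19.550700776871917 [-0.969 -1.398  0.144  1.116  0.824  0.283]
b wedge corners z40 [([437, 129], array([ 453.205, -188.572])), ([437, 149], array([ 473.045, -179.858])), ([565, 152], array([420.928, -42.112])), ([519, 129], array([ 418.565, -102.893]))]
mat [[378.77632104124245, -349.52376830111353], [
[... 405 characters left out ...]
10.829]), [np.float64(-24.848752046124304), np.float64(19.32716438639134), np.float64(110.82884572513333)])
toggle_pivot (array([ 566.417, -274.654,   57.348]), [np.float64(-7.5200722069525625), np.float64(-79.74989124987609), np.float64(57.34791402220516)])
cup_floor (array([ 623.18 , -209.807,   44.904]), [np.float64(24.35327281499799), np.float64(0.3201585333483754), np.float64(44.90383085255684)])
wedge_seat (array([ 597.309, -155.507,   14.791]), [np.float64(-18.15381366312699), np.float64(42.87661759356616), np.float64(14.791260556420683)])
pot_mid (array([ 596.342, -201.063,   78.506]), [np.float64(-3.8650752264714967), np.float64(-0.39145615774592857), np.float64(78.50583484172518)])
```

```bash
cat >> h.py <<'E'
MO=np.array([599.,-202,0]);MY=np.radians(-19.5);MR=R.from_euler('z',MY)
def mw(v): return MO+MR.apply(v)
MX=MR.apply([1,0,0]);MYa=MR.apply([0,1,0])
E
python3 - <<'E'
from h import *
F=frame([0,0,-1],-MX)
s=arm.read_state();print(s['joints'],s['position'])
for z in(190,83): print(rel([566.4,-274.7,z],F,s))
E
```

```text
[-0.055  0.267  0.034 -0.    -1.338 -1.131] [ 549.759 -190.547  310.305]
(array([ 16.2, -84.2, 120.3]), array([ 0.   ,  0.   , -0.846]))
(array([ 16.2, -84.2, 227.3]), array([ 0.   ,  0.   , -0.846]))
```

arm_command(rows=[{"grip":1,"linear":[16,-84,120],"rot":[0,0,-0.846]},{"grip":1,"linear":[16,-84,120],"rot":[0,0,-0.846]},{"grip":1,"linear":[16,-84,120],"rot":[0,0,-0.846]},{"grip":1,"linear":[16,-84,120],"rot":[0,0,-0.846]},{"grip":1,"linear":[16,-84,120],"rot":[0,0,-0.846]},{"grip":1,"linear":[16,-84,120],"rot":[0,0,-0.846]},{"grip":1,"linear":[16,-84,170],"rot":[0,0,-0.846]},{"grip":1,"linear":[16,-84,200],"rot":[0,0,-0.846]},{"grip":1,"linear":[16,-84,227],"rot":[0,0,-0.846]},{"grip":1,"linear":[16,-84,227],"rot":[0,0,-0.846]}])

```text
clock: 8.65
position: [565.0, -273.9, 81.2]
ee_rot: [-0.577, 0.817, 0.002, -0.002]
contact_force: [1.4, -0.0, 0.6]
gripper_width: 85.3
grasp_force: 0.0
```

arm_command(rows=[{"grip":0.6,"linear":[0,0,0],"rot":[0,0,0]},{"grip":0.35,"linear":[0,0,0],"rot":[0,0,0]},{"grip":0.2,"linear":[0,0,0],"rot":[0,0,0]},{"grip":0.15,"linear":[0,0,0],"rot":[0,0,0]},{"grip":0.15,"linear":[0,0,0],"rot":[0,0,0]},{"grip":0.15,"linear":[0,0,0],"rot":[0,0,0]}])

```text
clock: 9.4
position: [567.4, -274.7, 84.5]
ee_rot: [-0.577, 0.816, -0.001, 0.001]
contact_force: [2.1, -0.6, 5.7]
gripper_width: 13.3
grasp_force: 19.4
```

```bash
python3 - <<'E'
from h import *
s=arm.read_state();print(s['joints'],s['position'],s['contact_force'],s['gripper_width'])
a=imaging.get_image('scene');b=imaging.get_image('side');
A=cv2.resize(a['frame'][120:240,260:380,::-1],None,fx=3.3,fy=3.3);B=cv2.resize(b['frame'][140:260,290:410,::-1],None,fx=3.3,fy=3.3)
cv2.imwrite('pics/t1.png',np.hstack([A,B]))
E
```

```text
[-0.194  0.524 -0.163  0.001 -0.881 -0.146] [ 567.429 -274.665   84.537] [ 2.082 -0.614  5.712] 13.287087086797834
```

View pics/t1.png

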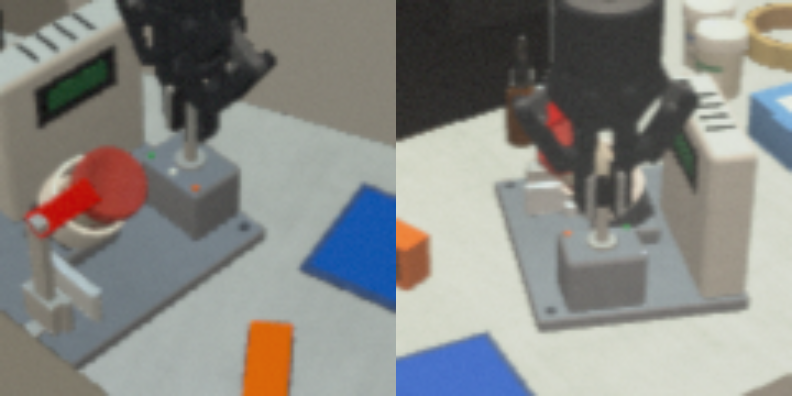

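Both views show the lever standing upright between the fingers. I'll release it and go for the wedge.

```bash
cat >> h.py <<'E'
def wpose(mid,yaw,gx=-62,gz=10,tilt=20):
    "TCP pose to grasp wedge whose centre is mid, yaw in deg; gz above centre"
    a=np.radians(yaw);t=np.radians(tilt);wx=np.array([np.cos(a),np.sin(a),0]);wy=np.array([-np.sin(a),np.cos(a),0])
    z=np.array([0,0,-np.cos(t)])+np.sin(t)*wx
    return np.array(mid)+gx*wx+np.array([0,0,gz])+19*z, frame(z,wy)
E
python3 - <<'E'
from h import *
s=arm.read_state()
p,F=wpose([434,-117,20],110.7)
print(p,rel(p,F,s),rel(p-120*F[:,2],F,s))
E
```

```text
[ 453.618 -168.919   12.146] (array([-61.8, 142.7,  72. ]), array([-0.125, -0.336, -0.693])) (array([-30.4, 116. , -40.7]), array([-0.125, -0.336, -0.693]))
```

arm_command(rows=[{"grip":0.3,"linear":[0,0,0],"rot":[0,0,0]},{"grip":0.45,"linear":[0,0,0],"rot":[0,0,0]},{"grip":0.45,"linear":[0,0,-50],"rot":[0,0,0]},{"grip":0.45,"linear":[0,0,-110],"rot":[0,0,0]},{"grip":0.7,"linear":[0,0,-120],"rot":[0,0,0]},{"grip":0.7,"linear":[0,0,-120],"rot":[0,0,0]}])

```text
clock: 10.25
position: [566.0, -274.1, 203.3]
ee_rot: [-0.577, 0.817, 0.0, 0.0]
contact_force: [-0.5, -0.4, 0.2]
gripper_width: 59.7
grasp_force: 0.0
```

```bash
python3 - <<'E'
from h import *
s=arm.read_state()
p,F=wpose([434,-117,20],110.7)
print(s['position'],p,rel(p,F,s),rel(p-100*F[:,2],F,s))
c=imaging.get_image('scene')
A=cv2.resize(c['frame'][120:240,260:380,::-1],None,fx=3.3,fy=3.3);cv2.imwrite('pics/t2.png',A)
E
```

```text
[ 566.043 -274.139  203.303] [ 453.618 -168.919   12.146] (array([-61.5, 141.1, 191.2]), array([-0.123, -0.334, -0.694])) (array([-35.5, 119. ,  97.2]), array([-0.123, -0.334, -0.694]))
```

arm_command(rows=[{"grip":0.7,"linear":[-15,60,0],"rot":[-0.04,-0.11,-0.231]},{"grip":0.7,"linear":[-35,119,40],"rot":[-0.08,-0.222,-0.462]},{"grip":0.7,"linear":[-36,119,97],"rot":[-0.123,-0.334,-0.694]},{"grip":0.7,"linear":[-36,119,97],"rot":[-0.123,-0.334,-0.694]},{"grip":0.7,"linear":[-36,119,97],"rot":[-0.123,-0.334,-0.694]},{"grip":0.7,"linear":[-45,127,131],"rot":[-0.123,-0.334,-0.694]},{"grip":0.7,"linear":[-55,136,168],"rot":[-0.123,-0.334,-0.694]},{"grip":0.7,"linear":[-61,141,191],"rot":[-0.123,-0.334,-0.694]},{"grip":0.7,"linear":[-61,141,191],"rot":[-0.123,-0.334,-0.694]}])

```text
clock: 11.42
position: [452.2, -169.0, 11.0]
ee_rot: [0.81, -0.56, -0.145, -0.097]
contact_force: [0.1, -0.5, 0.3]
gripper_width: 59.8
grasp_force: 0.0
```

arm_command(rows=[{"grip":0.3,"linear":[0,0,0],"rot":[0,0,0]},{"grip":0.25,"linear":[0,0,0],"rot":[0,0,0]},{"grip":0.25,"linear":[0,0,0],"rot":[0,0,0]},{"grip":0.25,"linear":[0,0,0],"rot":[0,0,0]}])

```text
clock: 11.92
position: [455.2, -170.5, 13.7]
ee_rot: [0.81, -0.56, -0.141, -0.099]
contact_force: [0.7, -0.4, 6.4]
gripper_width: 27.3
grasp_force: 59.9
```

View pics/t2.png

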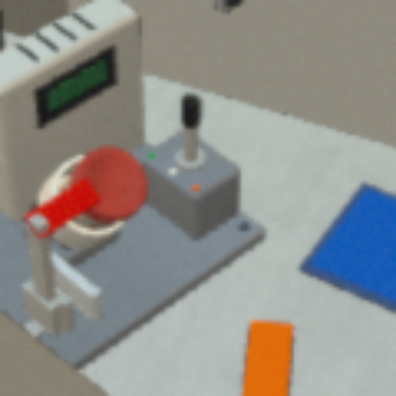

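The toggle stands upright in the picture, with the rod at (190,155) and the knob at (191,110). The wedge is gripped at 27.3 mm. Next I'll check furniture clearance and plan the carry.

```bash
python3 - <<'E'
from h import *
T=np.array([[0,-.951,-.311,79.77],[1,0,0,.726],[0,-.311,.951,-141.725],[0,0,0,1]])
p=dict(fx=275.947,fy=275.947,cx=323.148,cy=199.736,T_tool_cam=T)
A=dict(position=[399.8,-179.7,330.3],ee_rot=[-.192,.981,0,0]);B=dict(position=[549.29,-190.553,310.321],ee_rot=[-.191,.982,0,0])
for st,L in((A,[(578,120),(530,215),(545,228),(445,410)]),(B,[(652,10),(605,112),(615,118),(505,325)])):
    print([onz(ray(p,(x/1.25,y/1.25),st),0)[:2].round().tolist() for x,y in L])
s=arm.read_state();print(s['joints'])
up=np.array(s['position'])+[0,0,110]
q,F=wpose(mw([-137,56.2,36]),-19.5)
print(rel(up,R.from_quat(s['ee_rot']).as_matrix(),s), q, rel(q,F,s),rel(q+[0,0,80],F,s))
E
```

```text
[[223.0, -10.0], [355.0, -7.0], [364.0, 21.0], [708.0, 22.0]]
[[245.0, -12.0], [356.0, -3.0], [358.0, 12.0], [665.0, 19.0]]
[-0.224  0.548 -0.285 -0.353 -0.964  0.821]
(array([ -37.4,   -0.2, -103.5]), array([0., 0., 0.])) [436.3   -84.765  28.146] (array([-86.7, -12.6,  16. ]), array([0.773, 0.001, 2.137])) (array([-113.8,  -12.8,  -59.3]), array([0.773, 0.001, 2.137]))
```

```bash
python3 - <<'E'
from h import *
s=arm.read_state();R0=R.from_quat(s['ee_rot'])
for v in([0,0,60],[-40,10,100]): print(R0.inv().apply(v))
E
```

```text
[-20.374  -0.114 -56.435]
[-56.077  33.691 -86.141]
```

arm_command(rows=[{"grip":0.25,"linear":[-20,0,-56],"rot":[0,0,0]},{"grip":0.25,"linear":[-56,34,-86],"rot":[0,0,0]},{"grip":0.25,"linear":[-56,34,-86],"rot":[0.06,0,0.16]},{"grip":0.25,"linear":[-56,34,-86],"rot":[0.12,0,0.33]},{"grip":0.25,"linear":[-56,34,-86],"rot":[0.178,0,0.493]},{"grip":0.25,"linear":[-56,34,-86],"rot":[0.238,0,0.658]},{"grip":0.25,"linear":[-56,34,-86],"rot":[0.297,0,0.822]},{"grip":0.25,"linear":[-56,34,-86],"rot":[0.357,0,0.986]},{"grip":0.25,"linear":[-56,34,-86],"rot":[0.416,0,1.15]},{"grip":0.25,"linear":[-56,34,-86],"rot":[0.476,0,1.315]}])

```text
clock: 13.18
position: [413.2, -160.3, 112.2]
ee_rot: [-0.256, 0.951, 0.046, 0.166]
contact_force: [0.4, 0.9, -1.5]
gripper_width: 27.1
grasp_force: 59.7
```

```bash
python3 - <<'E'
from h import *
s=arm.read_state();print(s['joints'],s['gripper_width'])
q,F=wpose(mw([-137,56.2,36]),-19.5)
print(rel(s['position'],F,s),rel(q+[0,0,70],F,s),rel(q,F,s))
E
```

```text
[-0.187  0.153 -0.574 -0.399 -0.616 -0.556] 27.076867578858476
(array([0., 0., 0.]), array([ 0.298, -0.003,  0.814])) (array([-49.6,  53.6,  33. ]), array([ 0.298, -0.003,  0.814])) (array([-25.9,  53.4,  98.9]), array([ 0.298, -0.003,  0.814]))
```

arm_command(rows=[{"grip":0.25,"linear":[0,0,0],"rot":[0.06,0,0.163]},{"grip":0.25,"linear":[0,0,0],"rot":[0.12,0,0.326]},{"grip":0.25,"linear":[0,0,0],"rot":[0.18,0,0.488]},{"grip":0.25,"linear":[-20,20,10],"rot":[0.24,0,0.651]},{"grip":0.25,"linear":[-50,54,33],"rot":[0.298,-0.003,0.814]},{"grip":0.25,"linear":[-50,54,33],"rot":[0.298,-0.003,0.814]},{"grip":0.25,"linear":[-38,54,66],"rot":[0.298,-0.003,0.814]},{"grip":0.25,"linear":[-26,53,99],"rot":[0.298,-0.003,0.814]},{"grip":0.25,"linear":[-26,53,99],"rot":[0.298,-0.003,0.814]}])

```text
clock: 14.3
position: [454.0, -92.3, 90.3]
ee_rot: [0.162, 0.974, -0.042, 0.151]
contact_force: [0.9, -0.4, -1.2]
gripper_width: 26.9
grasp_force: 59.7
```

```bash
python3 - <<'E'
from h import *
import pickle
s=arm.read_state();print(s['joints'],s['gripper_width'],s['contact_force'])
q,F=wpose(mw([-137,56.2,36]),-19.5);print(s['position'],rel(q,F,s))
p=imaging.get_image('wrist');save(p,'i1.png',s=1.25);c=imaging.get_image('scene');pickle.dump((p,s,c),open('i1.pkl','wb'))
for n in('wedge_seat','wedge_mid','keeper_tip'):
    t=models.tip_of(p,n);print(n,[(x['pixel'],x['score'],MR.inv().apply(onz(ray(p,x['pixel'],s),dict(wedge_seat=12,wedge_mid=34,keeper_tip=110)[n])-MO)) for x in t[:2]])
# project expected points
W=np.eye(4);W[:3,:3]=R.from_quat(s['ee_rot']).as_matrix();W[:3,3]=s['position'];C=np.linalg.inv(W@np.array(p['T_tool_cam']))
def pr(m):
    v=C@np.r_[mw(m),1];return (p['fx']*v[0]/v[2]+p['cx'],p['fy']*v[1]/v[2]+p['cy'])
im=cv2.imread('pics/i1.png')
for m in([-46,40,38],[8,40,38],[-39,52,42],[-5,52,42],[-60,90,12],[-60,-105,12],[-62,42.5,54],[-22,40,12]):
    u=pr(m);print(m,np.round(u)); cv2.drawMarker(im,(int(u[0]*1.25),int(u[1]*1.25)),(255,0,255),0,7)
cv2.imwrite('pics/i1m.png',im)
E
```

```text
[ 0.054  0.153 -1.06   1.095 -0.166 -3.023] 26.93577467773857 [ 0.87  -0.412 -1.187]
[454.038 -92.341  90.325] (array([37.5,  3.4, 53.1]), array([-0.03 , -0.035,  0.016]))
wedge_seat []
wedge_mid [([319.6, 317.2], 0.84, array([-14.651,  50.576,  34.   ]))]
keeper_tip []
[-46, 40, 38] [309. 303.]
[8, 40, 38] [310. 331.]
[-39, 52, 42] [321. 311.]
[-5, 52, 42] [321. 329.]
[-60, 90, 12] [358. 275.]
[-60, -105, 12] [174. 269.]
[-62, 42.5, 54] [310. 309.]
[-22, 40, 12] [311. 295.]
```

View pics/i1m.png

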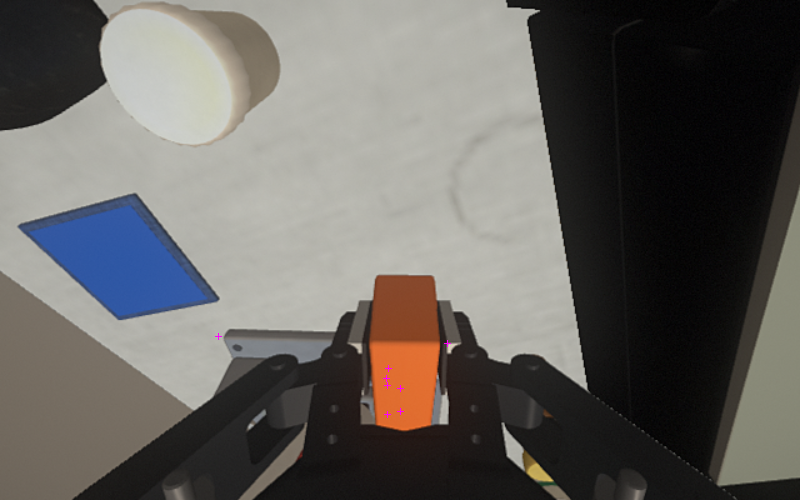

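The arm is at its joint limits here (j3 -1.06, j5 -0.17), so a 20° tilt doesn't reach this close in. The picture shows the wedge held squarely, at (405,350). I'll back off, set the wedge down at a nearer yaw, and regrasp it with less tilt.

```bash
python3 - <<'E'
from h import *
s=arm.read_state()
q,F=wpose([469,-106,20],45);q[2]=80;print(q,rel(q,F,s))
E
```

```text
[ 429.754 -145.246   80.   ] (array([  9.1, -56.3,   9.9]), array([-0.393, -0.051, -1.047]))
```

arm_command(rows=[{"grip":0.25,"linear":[9,-40,0],"rot":[-0.06,0,-0.15]},{"grip":0.25,"linear":[9,-56,10],"rot":[-0.12,-0.015,-0.31]},{"grip":0.25,"linear":[9,-56,10],"rot":[-0.18,-0.025,-0.48]},{"grip":0.25,"linear":[9,-56,10],"rot":[-0.24,-0.03,-0.64]},{"grip":0.25,"linear":[9,-56,10],"rot":[-0.3,-0.04,-0.8]},{"grip":0.25,"linear":[9,-56,10],"rot":[-0.36,-0.05,-0.95]},{"grip":0.25,"linear":[9,-56,10],"rot":[-0.393,-0.051,-1.047]},{"grip":0.25,"linear":[9,-56,10],"rot":[-0.393,-0.051,-1.047]}])

```text
clock: 15.55
position: [429.2, -145.6, 80.0]
ee_rot: [-0.207, 0.966, 0.026, 0.155]
contact_force: [0.4, 0.2, -0.3]
gripper_width: 26.7
grasp_force: 59.6
```

```bash
python3 - <<'E'
from h import *
s=arm.read_state();print(s['joints'],s['gripper_width'])
q,F=wpose([469,-106,20],45);q[2]=80;print(rel(q,F,s));q[2]=14;print(rel(q,F,s))
E
```

```text
[-0.078  0.208 -0.645 -0.316 -0.453 -0.804] 26.660884930831692
(array([-0.6,  0.1,  0.1]), array([-0.133, -0.037, -0.341]))
(array([19.8,  1. , 62.9]), array([-0.133, -0.037, -0.341]))
```

arm_command(rows=[{"grip":0.25,"linear":[0,0,0],"rot":[-0.067,-0.018,-0.17]},{"grip":0.25,"linear":[0,0,0],"rot":[-0.133,-0.037,-0.341]},{"grip":0.25,"linear":[0,0,0],"rot":[-0.133,-0.037,-0.341]},{"grip":0.25,"linear":[12,1,38],"rot":[-0.133,-0.037,-0.341]},{"grip":0.25,"linear":[19,1,58],"rot":[-0.133,-0.037,-0.341]},{"grip":0.25,"linear":[20,1,61],"rot":[-0.133,-0.037,-0.341]},{"grip":0.25,"linear":[20,1,62],"rot":[-0.133,-0.037,-0.341]}])

```text
clock: 16.42
position: [429.9, -146.6, 15.1]
ee_rot: [-0.375, 0.911, 0.065, 0.16]
contact_force: [-1.0, 0.7, -0.9]
gripper_width: 27.2
grasp_force: 59.6
```

```bash
python3 - <<'E'
from h import *
s=arm.read_state();M=R.from_quat(s['ee_rot']).as_matrix();print(s['joints'],s['position'],s['contact_force'],M[:,2],M[:,1],np.degrees(np.arctan2(M[1,1],M[0,1]))-90)
E
```

```text
[-0.225  0.385 -0.533 -0.594 -0.539 -0.068] [ 429.933 -146.607   15.084] [-1.008  0.68  -0.917] [ 0.243  0.239 -0.94 ] [-0.704  0.71  -0.001] 44.75533510565464
```

```bash
python3 - <<'E'
from h import *
s=arm.read_state();M=R.from_quat(s['ee_rot']).as_matrix();G=np.array(s['position'])-19*M[:,2]
a=np.radians(44.75);wx=np.array([np.cos(a),np.sin(a),0]);t=np.radians(6)
z=np.array([0,0,-np.cos(t)])+np.sin(t)*wx;F=frame(z,[-np.sin(a),np.cos(a),0])
print(G,rel(G-2*wx+[0,0,-1]+19*z,F,s))
E
```

```text
[ 425.32  -151.151   32.946] (array([ 6.8,  0. , -0.3]), array([-0.001,  0.243,  0.   ]))
```

arm_command(rows=[{"grip":0.6,"linear":[0,0,0],"rot":[0,0,0]},{"grip":0.6,"linear":[0,0,0],"rot":[0,0,0]},{"grip":0.6,"linear":[3,0,0],"rot":[0,0.12,0]},{"grip":0.6,"linear":[7,0,0],"rot":[0,0.243,0]},{"grip":0.6,"linear":[7,0,0],"rot":[0,0.243,0]},{"grip":0.25,"linear":[7,0,0],"rot":[0,0.243,0]},{"grip":0.25,"linear":[7,0,0],"rot":[0,0.243,0]},{"grip":0.25,"linear":[7,0,0],"rot":[0,0.243,0]},{"grip":0.25,"linear":[7,0,0],"rot":[0,0.243,0]}])

```text
clock: 17.55
position: [424.9, -151.5, 12.5]
ee_rot: [-0.38, 0.924, 0.02, 0.049]
contact_force: [-0.8, 1.5, 6.0]
gripper_width: 27.2
grasp_force: 59.8
```

```bash
cat > plan.py <<'E'
from h import *
s=arm.read_state();M=R.from_quat(s['ee_rot']).as_matrix();print(s['joints'],s['position'],s['gripper_width'],M[:,2])
t=np.arccos(-M[2,2]);print('tilt',np.degrees(t))
q,F=wpose(mw([-137,56.2,36]),-19.5,gx=-64,gz=11,tilt=np.degrees(t)); 
q[2]=float(__import__('sys').argv[1])
R0=R.from_quat(s['ee_rot'])
print(q,'up60',R0.inv().apply([-25,0,60]),'stay',rel(s['position'],F,s),'above',rel([q[0],q[1],q[2]+65],F,s),'at',rel(q,F,s))
E
python3 plan.py 30
```

```text
[-0.039  0.388 -0.64  -0.166 -0.476 -0.607] [ 424.932 -151.547   12.537] 27.158538110808244 [ 0.075  0.073 -0.995]
tilt 6.006668092472412
[430.163 -82.592  30.   ] up60 [ 11.396  17.542 -61.542] stay (array([0., 0., 0.]), array([0.117, 0.   , 1.114])) above (array([-60.6,  45.3, -76.6]), array([0.117, 0.   , 1.114])) at (array([-53.8,  45.3, -11.9]), array([0.117, 0.   , 1.114]))
```

arm_command(rows=[{"grip":0.25,"linear":[11,17,-61],"rot":[0,0,0]},{"grip":0.25,"linear":[-40,35,-77],"rot":[0.0,0,0.0]},{"grip":0.25,"linear":[-61,45,-77],"rot":[0.02,0,0.18]},{"grip":0.25,"linear":[-61,45,-77],"rot":[0.04,0,0.36]},{"grip":0.25,"linear":[-61,45,-77],"rot":[0.057,0,0.54]},{"grip":0.25,"linear":[-61,45,-77],"rot":[0.076,0,0.72]},{"grip":0.25,"linear":[-61,45,-77],"rot":[0.095,0,0.9]},{"grip":0.25,"linear":[-61,45,-77],"rot":[0.117,0,1.08]},{"grip":0.25,"linear":[-61,45,-77],"rot":[0.117,0,1.114]},{"grip":0.25,"linear":[-61,45,-77],"rot":[0.117,0,1.114]}])

```text
clock: 18.8
position: [430.2, -82.3, 94.7]
ee_rot: [0.168, 0.984, -0.009, 0.051]
contact_force: [-0.3, 0.8, -0.4]
gripper_width: 26.8
grasp_force: 59.6
```

```bash
python3 plan.py 27
```

```text
[ 0.223  0.188 -0.729  0.104 -0.569 -2.217] [430.193 -82.333  94.746] 26.779648285623185 [ 0.097 -0.035 -0.995]
tilt 5.943198336665036
[430.143 -82.585  27.   ] up60 [ 17.249  -8.328 -62.114] stay (array([0., 0., 0.]), array([-0.   , -0.   ,  0.003])) above (array([ 0.2, -0.3,  2.7]), array([-0.   , -0.   ,  0.003])) at (array([ 7. , -0.2, 67.4]), array([-0.   , -0.   ,  0.003]))
```

arm_command(rows=[{"grip":0.25,"linear":[4,0,36],"rot":[0,0,0]},{"grip":0.25,"linear":[7,0,67],"rot":[0,0,0.003]},{"grip":0.25,"linear":[7,0,67],"rot":[0,0,0.003]}])

```text
clock: 19.18
position: [428.5, -82.9, 25.9]
ee_rot: [0.17, 0.984, -0.01, 0.049]
contact_force: [0.5, 0.7, -2.0]
gripper_width: 27.0
grasp_force: 59.6
```

```bash
python3 - <<'E'
from h import *
s=arm.read_state();print(s['position'],s['contact_force'],s['joints'])
a=imaging.get_image('scene');b=imaging.get_image('side')
def pr(p,m):
    v=np.array(p['extrinsics'])@np.r_[mw(m),1];return np.array([p['fx']*v[0]/v[2]+p['cx'],p['fy']*v[1]/v[2]+p['cy']])
L=[[-46,40,38],[8,40,38],[-39,52,42],[-5,52,42],[-60,90,12],[-60,-105,12],[-62,42.5,54],[-62,47.5,54]]
out=[]
for p,o in((a,(240,170)),(b,(290,150))):
    im=cv2.resize(p['frame'][o[1]:o[1]+75,o[0]:o[0]+100,::-1],None,fx=4,fy=4,interpolation=cv2.INTER_CUBIC);raw=im.copy()
    for i,m in enumerate(L):
        u=(pr(p,m)-o+.5)*4
        cv2.circle(im,tuple(int(x) for x in u),2,(255,0,255) if i<6 else (0,255,0),-1)
    out.append(np.vstack([im,raw]))
cv2.imwrite('pics/i2.png',np.hstack(out))
E
```

```text
[428.504 -82.882  25.855] [ 0.479  0.679 -2.038] [ 0.22   0.323 -0.827  0.167 -0.343 -2.286]
```

View pics/i2.png

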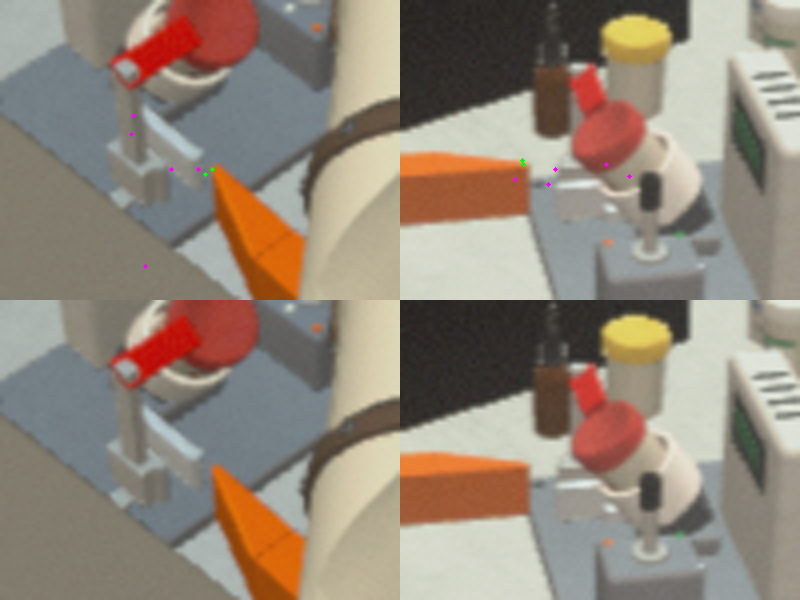

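The tip and slot appear with the same offset from prediction in both views, so they are aligned with each other. The scene view has the tip at (214,167) and the wall end at (203,160); the side view has the tip at (530,165) and the wall at (556,185). I'll start the insertion.

```bash
python3 - <<'E'
from h import *
s=arm.read_state();R0=R.from_quat(s['ee_rot']);M=R0.as_matrix()
print('yaw',np.degrees(np.arctan2(M[1,1],M[0,1]))-90,'mx',R0.inv().apply(MX)*100,'my',R0.inv().apply(MYa)*100, 'fix',rel(s['position'],frame(M[:,2]*[1,1,1],MYa),s))
E
```

```text
yaw -19.551470586572478 mx [-99.451   0.09   10.468] my [  0.085 100.     -0.05 ] fix (array([0., 0., 0.]), array([ 0.   ,  0.   , -0.001]))
```

arm_command(rows=[{"grip":0.25,"linear":[-8,1,0.8],"rot":[0,0,0]},{"grip":0.25,"linear":[-16,1,1.7],"rot":[0,0,0]},{"grip":0.25,"linear":[-24,1,2.5],"rot":[0,0,0]},{"grip":0.25,"linear":[-32,1,3.4],"rot":[0,0,0]},{"grip":0.25,"linear":[-40,1,4.2],"rot":[0,0,0]},{"grip":0.25,"linear":[-48,1,5.0],"rot":[0,0,0]}])

```text
clock: 20.02
position: [474.0, -97.8, 26.7]
ee_rot: [0.17, 0.984, -0.01, 0.049]
contact_force: [-6.9, 7.2, 0.5]
gripper_width: 26.8
grasp_force: 59.6
```

```bash
cat > pic2.py <<'E'
from h import *
import sys
s=arm.read_state();F=np.array(s['contact_force']);print('TCP in mixer',MR.inv().apply(np.array(s['position'])-MO),'F mixer',MR.inv().apply(F),s['joints'],s['gripper_width'])
out=[]
for n,o in(('scene',(240,150)),('side',(290,140))):
    p=imaging.get_image(n);out.append(cv2.resize(p['frame'][o[1]:o[1]+100,o[0]:o[0]+100,::-1],None,fx=4,fy=4,interpolation=cv2.INTER_CUBIC))
cv2.imwrite('pics/'+sys.argv[1],np.hstack(out))
E
python3 pic2.py i3.png
```

```text
TCP in mixer [-152.617   56.501   26.727] F mixer [-8.956  4.491  0.491] [ 0.163  0.38  -0.699  0.127 -0.409 -2.191] 26.818722368201197
```

arm_command(rows=[{"grip":0.25,"linear":[-7,1.5,0.7],"rot":[0,0,0]},{"grip":0.25,"linear":[-14,2,1.5],"rot":[0,0,0]},{"grip":0.25,"linear":[-21,2,2.2],"rot":[0,0,0]},{"grip":0.25,"linear":[-28,2,2.9],"rot":[0,0,0]}])

```text
clock: 20.62
position: [497.0, -105.5, 25.6]
ee_rot: [0.17, 0.984, -0.011, 0.045]
contact_force: [-12.6, 7.2, 2.5]
gripper_width: 26.9
grasp_force: 60.1
```

```bash
python3 - <<'E'
from h import *
s=arm.read_state();F=np.array(s['contact_force']);print('TCP in mixer',MR.inv().apply(np.array(s['position'])-MO),'F mixer',MR.inv().apply(F),s['gripper_width'])
rs=[]
for n in('scene','side'):
    p=imaging.get_image(n)
    for q in('wedge_mid','keeper_tip'):
        t=models.tip_of(p,q)
        if t: print(n,q,np.round(t[0]['pixel'],1),t[0]['score'],MR.inv().apply(onz(ray(p,t[0]['pixel']),dict(wedge_mid=32,keeper_tip=110)[q])-MO))
    save(p,'j_'+n+'.png')
E
```

```text
TCP in mixer [-128.38    56.886   25.568] F mixer [-14.316   2.555   2.467] 26.932284667018823
side wedge_mid [319.5 197.3] 0.73 [-64.157  44.789  32.   ]
side keeper_tip [334.7 171.8] 0.55 [-25.52   36.331 110.   ]
```

arm_command(rows=[{"grip":0.25,"linear":[-7,0,0.7],"rot":[0,0,0]},{"grip":0.25,"linear":[-14,0,1.5],"rot":[0,0,0]},{"grip":0.25,"linear":[-21,0,2.2],"rot":[0,0,0]},{"grip":0.25,"linear":[-28,0,2.9],"rot":[0,0,0]},{"grip":0.25,"linear":[-35,0,3.6],"rot":[0,0,0]},{"grip":0.25,"linear":[-42,0,4.3],"rot":[0,0,0]}])

```text
clock: 21.68
position: [538.7, -120.2, 26.0]
ee_rot: [0.171, 0.984, -0.01, 0.046]
contact_force: [-5.6, -1.3, -0.2]
gripper_width: 27.4
grasp_force: 60.0
```

```bash
cat > chk.py <<'E'
from h import *
import sys
s=arm.read_state();F=np.array(s['contact_force']);print('TCP in mixer',MR.inv().apply(np.array(s['position'])-MO),'F mixer',MR.inv().apply(F),s['gripper_width'],s['joints'])
out=[]
for n,o in(('scene',(240,140)),('side',(290,140))):
    p=imaging.get_image(n);out.append(cv2.resize(p['frame'][o[1]:o[1]+100,o[0]:o[0]+100,::-1],None,fx=4,fy=4,interpolation=cv2.INTER_CUBIC))
    for q in('wedge_mid','keeper_tip'):
        t=models.tip_of(p,q)
        if t: print(n,q,np.round(t[0]['pixel'],1),t[0]['score'],MR.inv().apply(onz(ray(p,t[0]['pixel']),dict(wedge_mid=32,keeper_tip=110)[q])-MO))
cv2.imwrite('pics/'+sys.argv[1],np.hstack(out))
E
python3 chk.py k1.png
```

```text
TCP in mixer [-84.129  57.039  26.033] F mixer [-4.874 -3.083 -0.187] 27.357755394224473 [ 0.098  0.465 -0.518  0.092 -0.505 -2.093]
scene wedge_mid [388.4 265.8] 0.19 [-276.818  -13.061   32.   ]
side wedge_mid [337.1 193.3] 0.88 [-14.827  55.959  32.   ]
```

arm_command(rows=[{"grip":0.25,"linear":[-3,0,0.3],"rot":[0,0,0]},{"grip":0.25,"linear":[-5,0,0.5],"rot":[0,0,0]},{"grip":0.25,"linear":[-4,0,0.4],"rot":[0,0,0]},{"grip":0.4,"linear":[-4,0,0.4],"rot":[0,0,0]},{"grip":0.5,"linear":[-4,0,0.4],"rot":[0,0,0]},{"grip":0.5,"linear":[-4,0,0.4],"rot":[0,0,0]},{"grip":0.5,"linear":[15,0,-30],"rot":[0,0,0]},{"grip":0.5,"linear":[50,0,-85],"rot":[0,0,0]},{"grip":0.5,"linear":[80,0,-140],"rot":[0,0,0]},{"grip":0.5,"linear":[80,0,-180],"rot":[0,0,0]}])

```text
clock: 23.22
position: [449.3, -85.4, 201.0]
ee_rot: [0.169, 0.984, -0.008, 0.053]
contact_force: [1.3, 0.7, 0.2]
gripper_width: 42.8
grasp_force: 0.0
```

```bash
cat > chk2.py <<'E'
from h import *
import sys
s=arm.read_state();print('TCP',s['position'],MR.inv().apply(np.array(s['position'])-MO),s['joints'],s['clock'])
out=[];rs={'wedge_mid':[],'keeper_tip':[],'pot_mid':[],'cup_floor':[]}
for n,o in(('scene',(240,150)),('side',(290,140)),('wrist',(180,80))):
    s=arm.read_state();p=imaging.get_image(n)
    w=100 if n!='wrist' else 266
    f=p['frame'][:,:,::-1] if n=='wrist' else p['frame'][o[1]:o[1]+75,o[0]:o[0]+100,::-1]
    out.append(cv2.resize(f,(400,300) if n!='wrist' else (480,300),interpolation=cv2.INTER_CUBIC))
    save(p,sys.argv[1]+'_'+n+'.png',s=1.25)
    for q in rs:
        t=models.tip_of(p,q)
        if t and t[0]['score']>.35: r=ray(p,t[0]['pixel'],s);rs[q].append(r);print(n,q,np.round(t[0]['pixel'],1),round(t[0]['score'],2),MR.inv().apply(onz(r,dict(wedge_mid=32,keeper_tip=110,pot_mid=78,cup_floor=48)[q])-MO))
for q,r in rs.items():
    if len(r)>1: x,e=tri(r);print(q,x,MR.inv().apply(x-MO),np.round(e,1))
blank=np.zeros((300,800,3),np.uint8);blank[:,:480]=out[2]
cv2.imwrite('pics/'+sys.argv[1]+'.png',np.vstack([np.hstack(out[:2]),blank]))
E
python3 chk2.py k2
```

```text
TCP [449.31  -85.377 200.968] [-180.033   59.967  200.968] [ 0.206  0.07  -0.525  0.07  -0.885 -2.16 ] 23.225
scene wedge_mid [271.9 208.5] 0.69 [-9.002 57.286 32.   ]
scene keeper_tip [281.3 183.7] 0.61 [-27.909  40.287 110.   ]
scene cup_floor [283.8 184.2] 0.84 [17.178  0.573 48.   ]
side wedge_mid [338.7 193. ] 0.64 [-10.345  56.675  32.   ]
side keeper_tip [335.8 172.2] 0.69 [-23.16   33.821 110.   ]
side pot_mid [344.7 188.7] 0.55 [-6.077  2.527 78.   ]
side cup_floor [359.1 198.9] 0.79 [30.329 -5.011 48.   ]
wrist wedge_mid [320.1 283.2] 0.86 [-16.087  55.12   32.   ]
wrist keeper_tip [301.  319.6] 0.83 [-33.603  35.514 110.   ]
wrist pot_mid [278.9 314.1] 0.85 [-7.92   5.119 78.   ]
wrist cup_floor [279.  310.4] 0.71 [16.887 -0.87  48.   ]
wedge_mid [ 607.654 -145.223   30.772] [-10.795  56.409  30.772] [2.3 1.3 3.5]
keeper_tip [ 588.347 -159.401  105.435] [-24.262  36.599 105.435] [0.9 3.2 3.5]
pot_mid [ 595.166 -195.562   76.329] [-5.763  4.788 76.329] [0.3 0.3]
cup_floor [ 622.983 -213.334   42.17 ] [26.39  -2.678 42.17 ] [3.8 6.1 2.5]
```

View pics/k2.png

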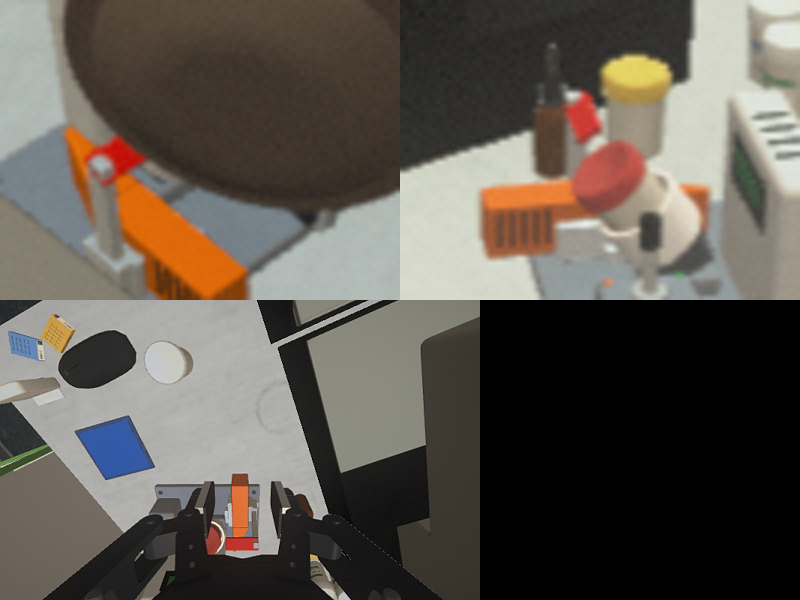

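The wedge is seated: its centre is at about +4 to +11 mm from the seat, and its ribbed end sticks out of the slot front. The keeper tip moved from y≈19 to ≈36, which puts it clear of the lid. For the pot I'll approach along the cup axis, closing the fingers in the lean plane. The tool will lean 15° to the right, away from both the keeper and the wrist singularity.

```bash
cat >> h.py <<'E'
AX=MR.apply([-.574,0,.819]);U=MR.apply([.819,0,.574])
def ppose(along,perp=43.8,dl=15,y=0):
    d=np.radians(dl);z=-np.cos(d)*AX+np.sin(d)*MYa
    return MO+AX*along+U*perp+MYa*y+19*z, frame(z,-U)
E
python3 - <<'E'
from h import *
p,F=ppose(61+24.5+75);s=arm.read_state();print(p,F,rel(p,F,s),rel(np.array([470,-150,230]),F,s))
E
```

```text
[ 557.544 -182.103  141.56 ] [[-0.182 -0.772  0.609]
 [-0.96   0.273  0.059]
 [-0.212 -0.574 -0.791]] (array([-126.4,  -54.5,   70. ]), array([ 0.195, -0.603, -1.592])) (array([-42.8, -53.7, -27.6]), array([ 0.195, -0.603, -1.592]))
```

arm_command(rows=[{"grip":0.6,"linear":[-20,-25,-20],"rot":[0.02,-0.06,-0.16]},{"grip":0.8,"linear":[-43,-54,-28],"rot":[0.04,-0.12,-0.32]},{"grip":1,"linear":[-43,-54,-28],"rot":[0.06,-0.18,-0.48]},{"grip":1,"linear":[-43,-54,-28],"rot":[0.08,-0.24,-0.64]},{"grip":1,"linear":[-43,-54,-28],"rot":[0.1,-0.3,-0.8]},{"grip":1,"linear":[-43,-54,-28],"rot":[0.12,-0.36,-0.96]},{"grip":1,"linear":[-50,-54,-20],"rot":[0.137,-0.42,-1.12]},{"grip":1,"linear":[-60,-54,-10],"rot":[0.157,-0.48,-1.28]},{"grip":1,"linear":[-70,-54,0],"rot":[0.176,-0.54,-1.44]},{"grip":1,"linear":[-80,-54,10],"rot":[0.195,-0.603,-1.592]}])

```text
clock: 25.22
position: [498.8, -164.1, 201.9]
ee_rot: [-0.527, 0.794, -0.159, 0.257]
contact_force: [-0.5, -0.9, -0.5]
gripper_width: 85.0
grasp_force: 0.0
```

```bash
python3 - <<'E'
from h import *
p,F=ppose(61+24.5+75);s=arm.read_state();print(s['joints'],rel(p,F,s))
E
```

```text
[-0.035  0.03  -0.643 -0.139 -0.287 -0.242] (array([ 12.8, -19.9,  82.8]), array([ 0.026, -0.051, -0.129]))
```

arm_command(rows=[{"grip":1,"linear":[6,-10,40],"rot":[0.013,-0.025,-0.065]},{"grip":1,"linear":[13,-20,83],"rot":[0.026,-0.051,-0.129]},{"grip":1,"linear":[13,-20,83],"rot":[0.026,-0.051,-0.129]},{"grip":1,"linear":[13,-20,83],"rot":[0.026,-0.051,-0.129]}])

```text
clock: 25.72
position: [558.0, -183.3, 140.6]
ee_rot: [-0.576, 0.751, -0.171, 0.273]
contact_force: [0.3, -1.0, -0.1]
gripper_width: 85.3
grasp_force: 0.0
```

```bash
cat > lid.py <<'E'
from h import *
import sys
p0,F=ppose(61+24.5+75);s=arm.read_state();print(s['joints'],s['position'],rel(p0,F,s))
p=imaging.get_image('wrist');save(p,sys.argv[1],s=1.25);sd=imaging.get_image('side')
rs=[]
for n,im in(('wrist',p),('side',sd)):
    hsv=cv2.cvtColor(im['frame'],cv2.COLOR_RGB2HSV);m=cv2.inRange(hsv,(0,110,60),(6,255,255))|cv2.inRange(hsv,(172,110,60),(180,255,255))
    if n=='side': m[:,:300]=0;m[:,400:]=0
    k,l,st,c=cv2.connectedComponentsWithStats(m)
    for i in range(1,k):
        if st[i,4]>60:
            cn=cv2.findContours((l==i).astype(np.uint8),0,1)[0][0]
            e=cv2.fitEllipse(cv2.convexHull(cn)) if len(cn)>5 else None
            print(n,st[i],c[i],e)
    for q in('pot_mid','keeper_tip','cup_floor'):
        t=models.tip_of(im,q)
        if t: r=ray(im,t[0]['pixel'],s);print(n,q,np.round(t[0]['pixel'],1),round(t[0]['score'],2)); 
E
python3 lid.py l1.png
```

```text
[-0.169  0.237 -0.445 -0.574 -0.295  0.407] [ 557.952 -183.346  140.645] (array([-1.3,  0.1, -0.9]), array([ 0.001, -0.003, -0.005]))
wrist [ 292  165   67   64 3340] [325.079 196.494] ((325.04486083984375, 196.49916076660156), (63.964698791503906, 66.62001037597656), 87.33342742919922)
wrist [312 241  23  46 927] [322.578 261.669] ((322.67669677734375, 262.25201416015625), (23.262975692749023, 80.73776245117188), 179.25868225097656)
wrist pot_mid [325.2 184.1] 0.65
wrist keeper_tip [322.6 241.1] 0.72
side [331 162   9  14  75] [335.347 168.613] ((335.07598876953125, 168.13058471679688), (8.099719047546387, 13.454050064086914), 171.99269104003906)
side [333 175  18  18 222] [341.559 183.635] ((341.61627197265625, 183.6346893310547), (14.016284942626953, 19.691089630126953), 47.611656188964844)
side pot_mid [344.3 187.5] 0.91
side keeper_tip [356.6 213.3] 0.54
side cup_floor [355.7 197.1] 0.61
```

View pics/l1.png

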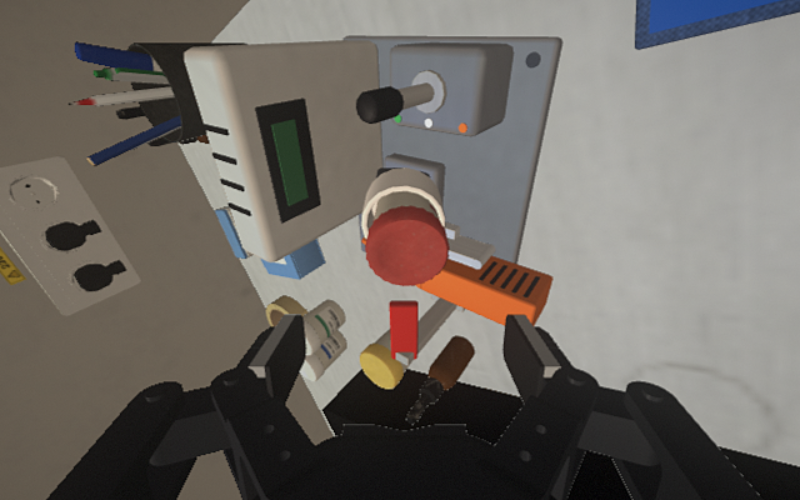

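The wrist view along the axis shows the lid as a near-circle at (406,245), with the red bar clear of it at (403,330). The wedge is seated with its ribs outside the slot, and the toggle stands at (400,100).

```bash
python3 - <<'E'
from h import *
s=arm.read_state();p=imaging.get_image('wrist');sd=imaging.get_image('side')
def rep(x,t): m=x-MO;print(t,MR.inv().apply(m),'along',m@AX,'perp',m@U,'y',m@MYa)
o,d=ray(p,(325,196.5),s)
T=R.from_quat(s['ee_rot']).as_matrix()@np.array(p['T_tool_cam'])[:3,:3];zc=T[:,2]
for D in(64,66.6): rep(o+d*(276*49/D)/(d@zc),'lidtop by size')
x,e=tri([ray(p,(325,196.5),s),ray(sd,(341.6,183.6))]);rep(x,'tri');print(e)
rs=[ray(p,(325.2,184.1),s),ray(sd,(344.3,187.5))];x,e=tri(rs);rep(x,'mid');print(e)
x,e=tri([ray(p,(322.6,241.1),s),ray(sd,(335,173))]);rep(x,'keeper');print(e)
E
```

```text
lidtop by size [-12.136   4.588  90.654] along 81.21189245445969 perp 42.09575541284789 y 4.588024076001782
lidtop by size [-16.104   0.175  96.385] along 88.18303333176418 perp 42.135228663026346 y 0.17454623292015872
tri [-14.438   1.981  94.144] along 85.39138180322051 perp 42.21355240008196 y 1.9805908059329715
[0.09971073047359028, 0.09971073047368777]
mid [-8.2   -2.251 84.688] along 74.06636784149326 perp 41.895365973105385 y -2.251249639246868
[0.013549628357104632, 0.013549628357148928]
keeper [-26.477  25.558 113.338] along 108.02153666562849 perp 43.37187457549062 y 25.55753796140876
[0.6640790292213542, 0.6640790292212991]
```

```bash
python3 - <<'E'
from h import *
s=arm.read_state()
for a in(120,79): p,F=ppose(a,42.1,15,1);print(a,rel(p,F,s))
E
```

```text
120 (array([ 9.4,  2.3, 39.9]), array([-0.001, -0.001, -0.003]))
79 (array([19.9,  2.3, 79.5]), array([-0.001, -0.001, -0.003]))
```

arm_command(rows=[{"grip":1,"linear":[5,2.3,20],"rot":[0,0,0]},{"grip":1,"linear":[9.4,2.3,40],"rot":[0,0,0]},{"grip":1,"linear":[14.5,2.3,60],"rot":[0,0,0]},{"grip":1,"linear":[20,2.3,79.5],"rot":[0,0,0]},{"grip":1,"linear":[20,2.3,79.5],"rot":[0,0,0]},{"grip":1,"linear":[20,2.3,79.5],"rot":[0,0,0]}])

```text
clock: 26.98
position: [600.4, -196.5, 73.8]
ee_rot: [-0.576, 0.75, -0.172, 0.274]
contact_force: [-0.8, 0.0, 0.2]
gripper_width: 85.3
grasp_force: 0.0
```

```bash
python3 - <<'E'
from h import *
s=arm.read_state();p,F=ppose(79,42.1,15,1);print(s['joints'],rel(p,F,s),s['contact_force'])
E
```

```text
[-0.232  0.408 -0.335 -0.8   -0.277  0.688] (array([-0.3, -0.2,  0.1]), array([-0.   , -0.002, -0.003])) [-0.838  0.001  0.161]
```

arm_command(rows=[{"grip":0.75,"linear":[0,0,0],"rot":[0,0,0]},{"grip":0.6,"linear":[0,0,0],"rot":[0,0,0]},{"grip":0.5,"linear":[0,0,0],"rot":[0,0,0]},{"grip":0.5,"linear":[0,0,0],"rot":[0,0,0]},{"grip":0.5,"linear":[0,0,0],"rot":[0,0,0]}])

```text
clock: 27.6
position: [600.6, -196.4, 74.5]
ee_rot: [-0.576, 0.75, -0.172, 0.274]
contact_force: [-3.2, 1.1, 5.4]
gripper_width: 46.6
grasp_force: 60.3
```

```bash
python3 - <<'E'
from h import *
s=arm.read_state();R0=R.from_quat(s['ee_rot']);print(s['joints'],s['contact_force'],'force along/u/y',[float(np.dot(s['contact_force'],v)) for v in(AX,U,MYa)],'ax in tool',R0.inv().apply(AX)*100)
t=imaging.get_image('scene');save(t,'g_scene.png')
E
```

```text
[-0.233  0.407 -0.335 -0.801 -0.278  0.688] [-3.166  1.083  5.39 ] force along/u/y [6.335030741651634, 0.35431543856242176, -0.03615757380817727] ax in tool [-25.797  -0.059 -96.627]
```

arm_command(rows=[{"grip":0.5,"linear":[-2.6,0,-9.7],"rot":[0,0,0]},{"grip":0.5,"linear":[-5.2,0,-19.3],"rot":[0,0,0]},{"grip":0.5,"linear":[-8.3,0,-31],"rot":[0,0,0]},{"grip":0.5,"linear":[-11.6,0,-43.5],"rot":[0,0,0]},{"grip":0.5,"linear":[-15.5,0,-58],"rot":[0,0,0]},{"grip":0.5,"linear":[-20.6,0,-77],"rot":[0,0,0]},{"grip":0.5,"linear":[-20.6,0,-77],"rot":[0,0,0]}])

```text
clock: 28.52
position: [557.1, -180.6, 140.0]
ee_rot: [-0.577, 0.75, -0.172, 0.274]
contact_force: [0.6, 0.7, -0.7]
gripper_width: 46.2
grasp_force: 61.5
```

```bash
python3 - <<'E'
from h import *
s=arm.read_state();print(s['joints'],s['gripper_width'])
rs=[]
for n in('side','wrist'):
    s=arm.read_state();p=imaging.get_image(n);save(p,'h_'+n+'.png')
    t=models.tip_of(p,'pot_mid');print(n,[(np.round(x['pixel'],1),round(x['score'],2)) for x in t[:2]])
    if t: rs.append(ray(p,t[0]['pixel'],s))
if len(rs)>1:
    x,e=tri(rs);m=x-MO;print(x,m@AX,m@U,m@MYa,e)
# target above mat: pot upright. rotate by 35deg tool
d=np.radians(15)
best=None
for yaw in range(90,250,10):   # direction of tool y
    a=np.radians(yaw)
    y=np.array([np.cos(a),np.sin(a),0]);x=np.array([-np.sin(a),np.cos(a),0])  # tool x for vertical tool
    z=np.array([0,0,-np.cos(d)])-np.sin(d)*x
    F=frame(z,y)
    if yaw in(140,150,160,170): 
        G=np.array([425,-310,5+57.0]);pp=G+19*z
        print(yaw,'z',z,'mat',rel(pp,F,s),'above',rel(pp+[0,0,100],F,s),'back',rel(np.array(s['position'])+[-60,0,40],F,s))
E
```

```text
[-0.165  0.235 -0.449 -0.584 -0.289  0.417] 46.23272899401774
side [(array([326.1, 167.3]), 0.8)]
wrist [(array([325.7, 244.8]), 0.77)]
[ 538.853 -199.105  153.997] 159.22223404847077 41.167834291063095 -17.348818205510582 [1.7480426645307334, 1.7480426645308984]
140 z [ 0.166  0.198 -0.966] mat (array([164.4, 119.6, -10.8]), array([-0.495,  0.109,  0.488])) above (array([143.1,  62.3, -89.9]), array([-0.495,  0.109,  0.488])) back (array([  2.6,  23.3, -68.2]), array([-0.495,  0.109,  0.488]))
150 z [ 0.129  0.224 -0.966] mat (array([164. , 120.3, -11.2]), array([-0.543,  0.056,  0.326])) above (array([142.8,  62.9, -90.3]), array([-0.543,  0.056,  0.326])) back (array([  2.6,  23.3, -68.2]), array([-0.543,  0.056,  0.326]))
160 z [ 0.089  0.243 -0.966] mat (array([163.8, 121. , -11.6]), array([-0.589,  0.002,  0.163])) above (array([142.6,  63.6, -90.7]), array([-0.589,  0.002,  0.163])) back (array([  2.6,  23.3, -68.2]), array([-0.589,  0.002,  0.163]))
170 z [ 0.045  0.255 -0.966] mat (array([163.8, 121.7, -12.1]), array([-0.631, -0.051, -0.001])) above (array([142.5,  64.3, -91.2]), array([-0.631, -0.051, -0.001])) back (array([  2.6,  23.3, -68.2]), array([-0.631, -0.051, -0.001]))
```

arm_command(rows=[{"grip":0.5,"linear":[3,23,-68],"rot":[0,0,0]},{"grip":0.5,"linear":[30,35,-75],"rot":[-0.11,0,0.03]},{"grip":0.5,"linear":[75,47,-82],"rot":[-0.25,0,0.07]},{"grip":0.5,"linear":[120,58,-88],"rot":[-0.39,0,0.11]},{"grip":0.5,"linear":[143,64,-91],"rot":[-0.52,0.002,0.145]},{"grip":0.5,"linear":[143,64,-91],"rot":[-0.589,0.002,0.163]},{"grip":0.5,"linear":[143,64,-91],"rot":[-0.589,0.002,0.163]},{"grip":0.5,"linear":[143,64,-91],"rot":[-0.589,0.002,0.163]}])

```text
clock: 29.72
position: [426.1, -305.6, 143.0]
ee_rot: [-0.569, 0.812, 0.075, 0.107]
contact_force: [0.2, 0.4, -1.4]
gripper_width: 46.3
grasp_force: 62.0
```

```bash
cat > pot.py <<'E'
from h import *
s=arm.read_state();M=R.from_quat(s['ee_rot']).as_matrix();print(s['joints'],s['position'],s['gripper_width'])
G=np.array(s['position'])-19*M[:,2];print('grasp',G,'y',M[:,1])
for n in('scene','side'):
    p=imaging.get_image(n);E=np.array(p['extrinsics'])
    pr=lambda w:(lambda v:np.array([p['fx']*v[0]/v[2]+p['cx'],p['fy']*v[1]/v[2]+p['cy']]))((E@np.r_[w,1])[:3])
    save(p,'p_'+n+'.png')
    # straight-up axis expected px
    print(n,'expected lid',pr(G),'base',pr(G-[0,0,57]),'mid',pr(G-[0,0,24.5]))
    t=models.tip_of(p,'pot_mid');print([(np.round(x['pixel'],1),round(x['score'],2)) for x in t[:2]]);t=models.spot_in(p,'pot_mid');print([(np.round(x['rect']),round(x['score'],2)) for x in t[:2]])
    hsv=cv2.cvtColor(p['frame'],cv2.COLOR_RGB2HSV);m=cv2.inRange(hsv,(0,110,60),(6,255,255))|cv2.inRange(hsv,(172,110,60),(180,255,255))
    k,l,st,c=cv2.connectedComponentsWithStats(m)
    print([ (st[i].tolist(),c[i].round(1).tolist()) for i in range(1,k) if st[i,4]>30])
    t=models.tip_of(p,'mat_top');print('mat',[(np.round(x['pixel'],1),round(x['score'],2),onz(ray(p,x['pixel']),5)) for x in t[:1]])
    b=cv2.inRange(hsv,(105,150,60),(120,255,255));cn=max(cv2.findContours(b,0,1)[0],key=cv2.contourArea);r=cv2.minAreaRect(cn);print('mat blob',r,onz(ray(p,r[0]),5))
E
python3 pot.py
```

```text
[-0.476  0.35  -0.201 -0.297 -1.073  0.277] [ 426.056 -305.576  143.036] 46.28198363096493
grasp [ 424.376 -310.212  161.386] y [-0.94   0.342  0.   ]
scene expected lid [387.115 143.576] base [383.991 164.225] mid [385.737 152.688]
[(array([386.3, 152.2]), 0.91)]
[(array([376., 132., 400., 169.]), 0.75)]
[([375, 131, 23, 20, 352], [386.2, 140.1]), ([262, 178, 22, 18, 167], [273.6, 185.8])]
mat [(array([377.8, 192.3]), 0.92, array([ 431.661, -319.956,    5.   ]))]
mat blob ((378.8746643066406, 195.28485107421875), (43.34931945800781, 29.912494659423828), 23.749494552612305) [ 425.907 -312.205    5.   ]
side expected lid [304.078 200.502] base [304.849 222.465] mid [304.415 210.109]
[(array([302.5, 206.8]), 0.77)]
[(array([292., 189., 320., 226.]), 0.83)]
[([293, 190, 23, 17, 322], [304.2, 197.8])]
mat [(array([304.6, 258.4]), 0.77, array([ 420.319, -310.666,    5.   ]))]
mat blob ((307.0151062011719, 257.5478515625), (25.746732711791992, 42.45951843261719), 72.47443389892578) [ 426.511 -310.699    5.   ]
```

```bash
python3 - <<'E'
from h import *
s=arm.read_state();R0=R.from_quat(s['ee_rot'])
for v in([1,-.3,-60],[1,-.3,-92],[0,0,-10]): print(R0.inv().apply(v))
for n in('side','scene'):
    f=cv2.imread(f'pics/p_{n}.png')
    o=(285,200) if n=='side' else (370,145)
    g=cv2.cvtColor(f,cv2.COLOR_BGR2GRAY)[o[1]:o[1]+32:3,o[0]:o[0]+40]
    print(n,o);print('\n'.join(' '.join('%3d'%x for x in r[::1]) for r in g))
E
```

```text
[15.474 -1.028 57.971]
[23.758 -1.02  88.88 ]
[2.589 0.002 9.659]
side (285, 200)
206 179  99  62  65  87 114 111  95  81  94  97 104 110 113 120 118 124 119 120 122 119 118 115 108 108 101  99  94  95  87  85 105 111  92  68  66  78  82  83
211 186 121  69  61  81 108 113  94  86  92  89  90  94  90  91  94  93  89  91  91  92  92  87  88  92  92  88  92  87  77  81 102 107  84  75  90 105 116 118
214 208 176  95  77  86 106 112 105 116 132 135 129 113 103  97  99  97  98  98  98  96  97 111 116 124 131 133 136 143 141 106 125 151 186 208 208 179 130 142
209 211 208 212 212 197 167 149 150 149 121 128 135 139 142 144 146 148 149 149 149 145 146 146 141 139 137 133 134 150 183 207 209 212 212 211 211 200 161 128
208 207 210 211 211 213 214 216 214 192 144 128 115 114 129 140 145 145 145 146 145 145 146 143 145 141 138 135 135 149 183 207 208 209 210 211 212 212 192 148
208 209 207 210 210 212 214 212 211 196 157 142 153 153 146 143 145 146 147 147 148 148 148 144 142 140 136 134 135 151 185 210 212 212 212 212 210 211 210 195
208 210 210 210 208 210 209 210 210 209 189 142 130 145 14
[... 1818 characters left out ...]
 140 140 139 140 141 140 139 139 138 139 141 141 139 141 140
186 187 188 186 191 189 187 183 181 168 155 145 139 135 134 133 133 132 133 131 125 109 136 138 139 140 139 142 138 138 141 142 142 139 138 141 140 138 140 141
186 188 185 186 186 186 187 185 185 187 185 186 186 186 185 187 190 187 185 189 186 187 184 177 177 171 151 145 146 141 139 139 139 138 140 142 138 140 141 141
183 184 185 183 185 183 185 184 183 186 185 186 185 186 188 188 186 185 185 184 186 184 184 186 186 186 186 188 187 185 185 187 185 181 179 172 151 148 145 143
136 158 173 176 179 182 181 183 183 182 183 182 186 186 186 183 184 183 185 186 186 184 186 186 187 186 186 186 186 187 186 187 188 188 188 185 187 188 187 187
```

arm_command(rows=[{"grip":0.5,"linear":[8,-1,29],"rot":[0,0,0]}])

```text
clock: 30.25
position: [428.8, -307.5, 115.6]
ee_rot: [-0.569, 0.812, 0.072, 0.108]
contact_force: [0.5, -0.1, -1.4]
gripper_width: 46.2
grasp_force: 62.0
```

arm_command(rows=[{"grip":0.5,"linear":[8,0,30],"rot":[0,0,0]},{"grip":0.5,"linear":[13,0,48],"rot":[0,0,0]},{"grip":0.5,"linear":[15,0,56],"rot":[0,0,0]},{"grip":0.5,"linear":[15.5,0,58],"rot":[0,0,0]},{"grip":0.5,"linear":[15.5,0,58],"rot":[0,0,0]}])

```text
clock: 30.88
position: [427.6, -306.8, 54.2]
ee_rot: [-0.569, 0.812, 0.074, 0.107]
contact_force: [-0.0, -0.5, -0.7]
gripper_width: 46.4
grasp_force: 62.0
```

arm_command(rows=[{"grip":0.5,"linear":[0.5,0,2],"rot":[0,0,0]},{"grip":0.5,"linear":[0.8,0,3],"rot":[0,0,0]},{"grip":0.5,"linear":[0.8,0,3],"rot":[0,0,0]}])

```text
clock: 31.25
position: [427.1, -306.5, 50.4]
ee_rot: [-0.569, 0.812, 0.075, 0.107]
contact_force: [0.6, 0.9, -1.6]
gripper_width: 45.9
grasp_force: 62.0
```

arm_command(rows=[{"grip":0.5,"linear":[0.6,0,2.2],"rot":[0,0,0]},{"grip":0.5,"linear":[1,0,3.6],"rot":[0,0,0]},{"grip":0.5,"linear":[1.2,0,4.6],"rot":[0,0,0]},{"grip":0.5,"linear":[1.2,0,4.6],"rot":[0,0,0]}])

```text
clock: 31.75
position: [427.1, -306.4, 45.4]
ee_rot: [-0.569, 0.812, 0.075, 0.107]
contact_force: [-0.7, -0.7, -0.8]
gripper_width: 46.1
grasp_force: 62.0
```

arm_command(rows=[{"grip":0.5,"linear":[0.25,0,1],"rot":[0,0,0]},{"grip":0.5,"linear":[0.25,0,1],"rot":[0,0,0]}])

```text
clock: 32.0
position: [427.1, -306.4, 44.5]
ee_rot: [-0.569, 0.812, 0.075, 0.107]
contact_force: [0.6, -0.7, -1.5]
gripper_width: 46.0
grasp_force: 62.0
```

arm_command(rows=[{"grip":0.5,"linear":[0.25,0,1],"rot":[0,0,0]},{"grip":0.5,"linear":[0.25,0,1],"rot":[0,0,0]}])

```text
clock: 32.25
position: [427.0, -306.3, 43.4]
ee_rot: [-0.569, 0.812, 0.075, 0.107]
contact_force: [0.5, 0.6, -1.6]
gripper_width: 46.2
grasp_force: 62.0
```

arm_command(rows=[{"grip":0.5,"linear":[0.25,0,1],"rot":[0,0,0]},{"grip":0.5,"linear":[0.25,0,1],"rot":[0,0,0]}])

```text
clock: 32.5
position: [427.0, -306.3, 42.4]
ee_rot: [-0.569, 0.812, 0.075, 0.107]
contact_force: [-0.5, 0.4, -0.4]
gripper_width: 46.3
grasp_force: 62.0
```

arm_command(rows=[{"grip":0.5,"linear":[0.25,0,1],"rot":[0,0,0]},{"grip":0.5,"linear":[0.25,0,1],"rot":[0,0,0]}])

```text
clock: 32.75
position: [427.1, -306.3, 41.4]
ee_rot: [-0.569, 0.812, 0.075, 0.107]
contact_force: [-0.6, -0.3, -0.5]
gripper_width: 45.9
grasp_force: 62.0
```

arm_command(rows=[{"grip":0.5,"linear":[0.25,0,1],"rot":[0,0,0]},{"grip":0.5,"linear":[0.25,0,1],"rot":[0,0,0]}])

```text
clock: 33.0
position: [427.0, -306.3, 40.3]
ee_rot: [-0.569, 0.812, 0.075, 0.107]
contact_force: [0.2, -0.3, -2.1]
gripper_width: 46.0
grasp_force: 62.0
```

arm_command(rows=[{"grip":0.5,"linear":[0.25,0,1],"rot":[0,0,0]},{"grip":0.5,"linear":[0.25,0,1],"rot":[0,0,0]}])

```text
clock: 33.25
position: [427.1, -306.3, 39.3]
ee_rot: [-0.569, 0.812, 0.075, 0.107]
contact_force: [-0.0, 0.4, -1.7]
gripper_width: 46.2
grasp_force: 62.0
```

arm_command(rows=[{"grip":0.5,"linear":[0.25,0,1],"rot":[0,0,0]},{"grip":0.5,"linear":[0.25,0,1],"rot":[0,0,0]}])

```text
clock: 33.5
position: [427.2, -306.4, 38.6]
ee_rot: [-0.569, 0.812, 0.075, 0.107]
contact_force: [0.4, -0.4, 0.7]
gripper_width: 46.5
grasp_force: 62.1
```

```bash
python3 pot.py; python3 - <<'E'
import cv2
f=cv2.imread('pics/p_side.png');g=cv2.cvtColor(f,cv2.COLOR_BGR2GRAY)
print('\n'.join('%d: '%(235+2*i)+' '.join('%3d'%x for x in r) for i,r in enumerate(g[235:275:2,288:322:2])))
E
```

```text
[-0.481  0.49  -0.282 -0.344 -0.864  0.365] [ 427.245 -306.364   38.597] 46.51963102320109
grasp [ 425.566 -310.988   56.949] y [-0.94   0.342  0.   ]
scene expected lid [381.227 179.638] base [378.593 197.17 ] mid [380.067 187.358]
[(array([379.8, 184.3]), 0.58)]
[]
[([371, 168, 20, 19, 303], [380.5, 176.7]), ([262, 178, 22, 19, 169], [273.5, 185.8])]
mat [(array([378.9, 192. ]), 0.95, array([ 429.745, -322.027,    5.   ]))]
mat blob ((378.6179504394531, 195.23190307617188), (43.86189651489258, 30.0223331451416), 23.749494552612305) [ 426.496 -312.09     5.   ]
side expected lid [306.091 239.775] base [306.764 259.448] mid [306.385 248.372]
[(array([305.3, 247. ]), 0.9)]
[(array([295., 231., 318., 262.]), 0.7), (array([283., 248., 339., 279.]), 0.64)]
[([331, 162, 9, 14, 75], [335.3, 168.6]), ([296, 230, 21, 17, 292], [306.4, 237.8])]
mat [(array([345.6, 176.8]), 0.71, array([693.06 , -41.837,   5.   ]))]
mat blob ((307.0688171386719, 257.7293701171875), (25.573963165283203, 42.81483459472656), 73.3007583618164) [ 426.324 -311.327    5.   ]
235:  60  62  65  61  78 119 119 125 119 1
[... 717 characters left out ...]
150 142 145 146 146 142 140 132 119 104 108
257: 108 107 106 105 105 115 143 142 144 146 144 143 138 133 119 103 104
259: 103 107 108 107 104 112 136 141 144 147 147 141 138 131 113 105 105
261: 104 107 108 108 107 107 119 138 144 145 147 144 133 110 105 108 105
263: 107 107 105 105 107 106 107 108 114 118 117 112 106 105 106 104 104
265: 105 102 106 107 107 108 109 106 107 105 106 106 109 103 106 106 108
267: 138 101 107 105 104 105 106 109 108 107 105 106 108 105 105 103 108
269: 192 110 105 108 107 104 106 109 105 105 107 107 106  98 101 100 101
271: 212 178 102 108 109 106 108 110 107 106 102 104 103  99  99 120 163
273: 209 206 109 106 106 106 105 104 104 103  97 104 131 180 202 205 209
```

arm_command(rows=[{"grip":0.5,"linear":[0.2,0,0.8],"rot":[0,0,0]},{"grip":0.5,"linear":[0.2,0,0.8],"rot":[0,0,0]}])

```text
clock: 34.15
position: [427.3, -306.3, 38.5]
ee_rot: [-0.569, 0.812, 0.075, 0.107]
contact_force: [-1.5, 0.4, 6.8]
gripper_width: 46.2
grasp_force: 62.5
```

Contact is confirmed, with about 8 N of load on the mat. I'll release it and withdraw straight up.

arm_command(rows=[{"grip":0.5,"linear":[-0.2,0,-0.7],"rot":[0,0,0]},{"grip":0.6,"linear":[-0.2,0,-0.7],"rot":[0,0,0]},{"grip":0.75,"linear":[-0.2,0,-0.7],"rot":[0,0,0]},{"grip":1,"linear":[-0.2,0,-0.7],"rot":[0,0,0]},{"grip":1,"linear":[-0.2,0,-0.7],"rot":[0,0,0]},{"grip":1,"linear":[-8,0,-30],"rot":[0,0,0]},{"grip":1,"linear":[-20,0,-75],"rot":[0,0,0]},{"grip":1,"linear":[-34,0,-126],"rot":[0,0,0]},{"grip":1,"linear":[-42,0,-155],"rot":[0,0,0]},{"grip":1,"linear":[-42,0,-155],"rot":[0,0,0]}])

```text
clock: 35.4
position: [428.6, -306.7, 201.1]
ee_rot: [-0.569, 0.812, 0.072, 0.108]
contact_force: [-0.1, -0.5, -0.9]
gripper_width: 85.1
grasp_force: 0.0
```

```bash
sed -n '/^hsv/p' /dev/null; python3 - <<'E'
from h import *
rs={};W={}
for n in('scene','side','wrist'):
    s=arm.read_state();p=imaging.get_image(n);save(p,'z_'+n+'.png')
    for q in('pot_mid','mat_top','wedge_mid','keeper_tip','toggle_pivot','white_pot','timer'):
        t=models.tip_of(p,q)
        if t and t[0]['score']>.4: rs.setdefault(q,[]).append(ray(p,t[0]['pixel'],s))
    hsv=cv2.cvtColor(p['frame'],cv2.COLOR_RGB2HSV);m=cv2.inRange(hsv,(0,110,60),(6,255,255))|cv2.inRange(hsv,(172,110,60),(180,255,255))
    k,l,st,c=cv2.connectedComponentsWithStats(m)
    for i in range(1,k):
        if st[i,4]>60: print(n,st[i],c[i].round(1),onz(ray(p,c[i],s),68))
    b=cv2.inRange(hsv,(105,150,60),(120,255,255));cn=max(cv2.findContours(b,0,1)[0],key=cv2.contourArea);r=cv2.minAreaRect(cn);print('mat',onz(ray(p,r[0],s),5))
for q,r in rs.items():
    if len(r)>1: x,e=tri(r);print(q,x,MR.inv().apply(x-MO),np.round(e,1))
print(arm.read_state()['position'],arm.read_state()['clock'])
E
```

```text
scene [371 168  22  19 327] [381.3 177.1] [ 425.141 -307.361   68.   ]
scene [262 178  22  19 168] [273.5 185.9] [ 621.32  -176.192   68.   ]
mat [ 426.371 -312.222    5.   ]
side [332 165   8  11  62] [335.4 169.6] [632.254 -85.982  68.   ]
side [297 230  20  17 284] [306.4 237.7] [ 423.355 -317.562   68.   ]
mat [ 425.916 -311.135    5.   ]
wrist [ 298  126   49   51 1963] [322.  150.9] [ 425.018 -314.074   68.   ]
wrist [230 309  22  31 379] [240.4 323. ] [635.562 -96.207  68.   ]
mat [ 423.474 -312.627    5.   ]
pot_mid [ 421.45  -310.064   40.764] [-131.293 -161.133   40.764] [0.9 0.7 0.5]
mat_top [ 431.122 -313.158    6.693] [-121.144 -160.821    6.693] [2.1 2.1]
wedge_mid [ 605.286 -150.318   37.586] [-11.326  50.815  37.586] [4.9 2.1 2.9]
keeper_tip [ 588.077 -164.845  110.322] [-22.699  31.377 110.322] [2.1 6.5 5.9]
toggle_pivot [ 562.849 -282.543   63.802] [ -7.191 -87.991  63.802] [4.2 6.5 5.2]
white_pot [ 334.228 -145.57     1.364] [-268.422  -35.189    1.364] [1.4 2.8 3.5]
timer [ 304.095 -362.179    7.534] [-224.521 -249.433    7.534] [0.8 0.7 1.1]
[ 427.378 -305.9    198.142] 36.6
```

```bash
python3 -c "
from bench import job
print(job.job_done())"
```

```text
the job is handed in; nothing more can be done
None
```

I handed the job in at about 37 s with the toggle upright, the wedge home in the slot holding the keeper clear of the lid, and the red-lidded pot standing upright within a few millimetres of the mat's centre; no verdict came back.

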